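# Hardness readings across a weld with a spring-loaded probe

## Robot

A 6-joint arm with a two-finger parallel gripper is mounted at the origin on the work surface; the furniture and walls round the work are solid. World frame = base frame: x ahead of the robot, y to its left, z up, the work surface at z = 0. Lengths are in m, angles in rad, forces in N, time in s.
With the tool pointing down it reaches from about 0.15 to 0.775 m from the base axis. Payload 6.1 kg.
Tool frame: the origin (TCP) lies between the finger pads; the fingertips stand 14 mm ahead of it and the grasp point (between the pads) lies 5 mm behind it; z points along the fingers, y is the line along which they close (so a half turn about z gives the same grasp; the last joint's range is limited). The gripper opens to 85 mm and grips with 20 to 120 N. Pads are 22 mm wide; open, the fingers measure 114 mm over their backs; the gripper's body (76 mm by 85 mm) begins 54 mm behind the grasp point. The pads swing forward as they close: fully open they stand 13 mm farther back than shut.
Start: joints at [1.29, 0.126, -0.04, 1.405, 0, 1.571], TCP at [0.145, 0.504, 0.245] pointing down, gripper open.
Joint ranges: [-2.72, 2.72], [-0.95, 1.95], [-1.27, 1.35], [-1.78, 2.02], [-1.46, 1.47], [-3.14, 3.14]. Speed limits (rad/s): [2.39, 2.39, 3.01, 3.14, 3.14, 3.14].

## Interface

Orientations are given as a unit quaternion [w, x, y, z].
In Python, from rig import r gives the robot as it stands.
- The arm moves only by the tool play_rows, never from a script. Its argument "steps" is a list of rows, each a list of 3 entries, a list of its own where there are three numbers: the shift along the tool's x, y, z in mm, then the turn about the tool's z in degrees, then the closure, from 0 (fully open) to 1 (shut). A call has 1 to 12 rows; each row shifts and turns the commanded pose from where the row before left it, along the tool's axes as they then stand; what a row does not reach is not made up. A row lasts 1/12 s, in which the tool goes at most 41.7 mm and 7.16 degrees, less where a joint would pass 70% of its speed; a pose out of reach is approached as far as the arm can. A call is refused whole if a number of a shift passes 41.7 or a number of a turn 7.16, either way. A call with a gripper value outside its range is refused whole. The fingers move at their own pace and stop on an object; "grip_force" is the grip in N (left out, the last holds). Time passes only in rows, so rows that do not move let the fingers close. It gives the time, the measured TCP pose, the force, the opening and the grip force at its end, in the units of the state.
- r.sense(): the state, without advancing time (a new reading comes with each control period).
- r.capture(name): name is "scene" or "side" or "wrist"; returns a dict with "pixels" (400x640x3 uint8, blue, green, red), "fx", "fy", "cx", "cy" (pixels), "cam_to_world" (4x4, takes a point from camera to world coordinates). Camera axes: x right, y up, looking along -z (the intrinsics and any distortion apply to the point x, -y, -z); pixel columns grow to the right and rows downward; lengths in m; the calibration is good to about 2 mm. A picture is of the moment at which its call begins. There is no depth.
- r.close_job(): hands the job in; it is judged then, once.
The state is a dict: "t": time; "joint_positions": joint angles; "joint_vel": joint speeds; "joint_efforts": joint torques, N m; "eef_pos": TCP position; "tcp_rot": TCP orientation; "force": force on the tool from outside, world axes, zero at the start; "wrist_torque": the same for the moment, N m; "opening": finger opening in m; "grasp_force": force on a finger pad.
Only numpy, scipy, OpenCV 4.12 (cv2) and the standard library are available. Lean on these libraries where they do the work, as an engineer would, in place of code of your own. Each camera call takes 0.05 s, during which the arm holds its last target. There are 200 camera calls.

## Task

Press the raised clamp lever of the fixture down until its spring catch snaps over it and holds it, so that the welded test piece is clamped. Then take the hardness probe from its stand and read the three bright ground spots in the order of the traverse - the one on the level plate, the one just above the weld on the sloping plate, the one near the top of the slope - each time with the probe square to the surface, its tip well inside the spot and its sprung nose pushed about halfway in (4 of its 8 mm) and held steady for a second, never so hard that the nose reaches its stop. Finally stand the probe back in its stand, leave the lever latched, and disturb nothing else on the table.

Things in the scene. Friction and masses are not known exactly. Their poses are not given: they have to be found in the camera images.
- fixture: Clamping fixture, fixed: grey steel plate 170 (x) x 150 (y) x 12 mm, origin centre of underside, z up. The test piece lies on it; two dowels 20 mm high stop it at x = +72 mm. The clamp lever crosses at x = -56 mm, hinged at y = +58, z = 44 mm (hinge line along x), its free end to -y. A hook-shaped spring catch, top 63 mm above the table, stands beside it at x = -78 to -67, y = -70 to -55 mm.
- clamp_lever (a joint): Angle of the clamp lever, a 14 mm steel bar. 0 = raised by its spring, sloping up 0.38 rad to the free end; grows as the pad is pressed; 0.38 = level, 0.415 = stop. Pressed past 0.385, its side pin is under the catch's hook, which has snapped over: let go, it stays at 0.37; else it springs back. Takes 2 N on the pad at first, 4 to 9 N against the catch, 12 to 15 N at the end (sprung foot).
- lever_pad (a point): Centre of the upper face of the lever's black thumb pad (40 mm along the lever, 26 mm wide), 158 mm from the hinge line. About 110 mm above the table when raised, 51 mm when latched, then at x = -56, y = -100 mm of the fixture. Its axes are the lever's: x = the fixture's x, z square to the pad.
- coupon: Welded steel test piece, 0.75 kg, loose on the fixture plate until clamped. Base plate 140 (x) x 70 (y) x 8 mm; a second plate, 6 mm thick, 60 mm wide, 72 mm long, rises from it at 35 degrees towards +x, its top face starting at x = -5 mm, with a weld bead in the corner. Origin centre of underside, z up.
- spot_base (a point): Centre of the ground spot (bright disc, 14 mm across, flush) on the level base plate, at x = -26, y = 0, z = 8 mm of the coupon. z axis = outward normal of the face (up).
- spot_weld (a point): Centre of the ground spot (bright disc, 14 mm) on the sloping plate, 24 mm up the slope from the weld corner. z axis = outward normal of the face, which leans 35 degrees from vertical towards the coupon's -x; x axis = up the slope.
- spot_top (a point): Centre of the ground spot (bright disc, 14 mm) on the sloping plate, 53 mm up the slope from the weld corner. Axes as for spot_weld.
- probe: Round hardness probe, 0.16 kg, 143 mm long. Origin at the nose tip when not pushed in, z along the axis to the cap. From the tip: 5 mm steel nose with round end, 14 mm visible; cone to 32 mm; sleeve 18 mm thick to 62; collar 30 mm across, 62 to 69; black grip barrel 20 mm thick, 69 to 135 (grasp at 102); cap to 143. Centre of mass 80 mm from the tip.
- probe_nose (a joint): How far the sprung nose is pushed into the probe, 0 to 0.008 m. Its spring pushes with 5 N when out and 1.6 N more for each mm: 9.8 N at 3 mm, 11.4 N at 4 mm, 13.8 N at 5.5 mm, 17.8 N at the 8 mm stop, along the probe's axis.
- probe_tip (a point): The end of the sprung nose (it moves with the nose).
- stand: Stand of the probe, fixed to the table: upright aluminium tube 44 mm across outside, 24 mm bore, 72 mm high, on a round foot 80 mm across and 6 mm high. Origin at the centre of the underside. The probe hangs in it nose down, upright, its collar resting on the tube's rim, its tip 10 mm above the table.
- weld_magnet: Orange three-cornered welding magnet, 85 x 85 x 15 mm, lying flat. A bystander: leave it alone. Origin at the centre of its underside.
- ball_hammer: Hammer with wooden handle, 270 mm, lying flat. A bystander: leave it alone. Origin at the centre of its underside.
- shop_mug: Orange mug, 81 mm wide and 101 mm high. A bystander: leave it alone. Origin at the centre of its underside.
- nut_m16: Black hexagon nut, 24 mm across, 13 mm high. A bystander: leave it alone. Origin at the centre of its underside.
- centre_punch: Plain black centre punch, 108 mm long, 13 mm thick, lying flat (not the probe). A bystander: leave it alone. Origin at the centre of its underside.
Things that resemble listed ones, but are neither listed nor needed, are in the scene too. Leave any red look-alike of the probe alone.

How it is judged:
By the outcome, as a careful person would: the job done as asked, in the order asked, and still so for the second after the job is handed in, with the robot touching nothing.
It also fails if it takes over 67 s, if anything falls off the work surface, if the arm or the gripper's body presses on something with over 40 N, if the wrist force passes 120 N, or if a joint passes its speed limit or range.

## Working session

There is one attempt and no reset: what is moved stays moved. The work goes in short steps, Python scripts to look and compute and a tool call to move; the robot and the scene stay as the last step left them, time stands still between calls to the robot, and variables do not carry over. Pictures are saved under pics/ and viewed, at most 10 in all, crops included, and the job is handed in when it is done.

Besides the shell and the picture viewer there is one more tool, called after "Emit:" as name(argument=value, ...) on one line, values as JSON. play_rows: Moves the arm, as the interface text tells. Its arguments: {"type":"object","properties":{"steps":{"type":"array","items":{"type":"array"}},"grip_force":{"type":"number"}},"required":["steps"]}

```bash
ls; mkdir -p pics
python3 - <<'E'
from rig import r
import cv2,numpy as np
np.set_printoptions(precision=4,suppress=True)
s=r.sense();print(s)
for n in("scene","side","wrist"):
    c=r.capture(n);cv2.imwrite(f"pics/{n}0.png",c["pixels"]);print(n,c["fx"],c["fy"],c["cx"],c["cy"],[k for k in c]);print(c["cam_to_world"])
a=[cv2.imread(f"pics/{n}0.png") for n in("scene","side")]
E
```

```text
pics
{'t': 0.0, 'joint_positions': array([ 1.29  ,  0.1264, -0.0406,  1.4054, -0.    ,  1.5708]), 'joint_vel': array([-0.0013,  0.0001, -0.0004,  0.001 ,  0.001 , -0.    ]), 'joint_efforts': array([ -0.0016, -43.5915,  35.2925,   0.0174,  -0.0003,   0.    ]), 'eef_pos': array([0.1454, 0.5041, 0.2445]), 'tcp_rot': array([-0.0001,  0.1399,  0.9902, -0.0008]), 'force': array([ 0.2386, -0.3612,  0.006 ]), 'wrist_torque': array([ 0.024 , -0.0211,  0.011 ]), 'grasp_force': 0.0, 'opening': 0.08567031182419964}
scene 388.55710998455606 388.55710998455606 315.6453968934907 200.2267293890282 ['pixels', 'fx', 'fy', 'cx', 'cy', 'cam_to_world']
[[ 0.875   0.3363 -0.3484  0.0671]
 [-0.4838  0.6352 -0.602  -0.6921]
 [ 0.0188  0.6953  0.7185  0.8898]
 [ 0.      0.      0.      1.    ]]
side 437.97985294223236 437.97985294223236 322.2316580220305 194.83578932986438 ['pixels', 'fx', 'fy', 'cx', 'cy', 'cam_to_world']
[[ 0.9117  0.257  -0.3206  0.0885]
 [-0.4109  0.5827 -0.7012 -0.8288]
 [ 0.0066  0.771   0.6368  0.8138]
 [ 0.      0.      0.      1.    ]]
wrist 330.05459959213556 330.05459959213556 320.6278349913914 196.39422463670502 ['pixels', 'fx', 'fy', 'cx', 'cy', 'cam_to_world']
[[ 0.2764 -0.9235 -0.266   0.0778]
 [ 0.961   0.2654  0.0772  0.524 ]
 [-0.0007 -0.277   0.9609  0.3732]
 [ 0.      0.      0.      1.    ]]
```

View pics/scene0.png

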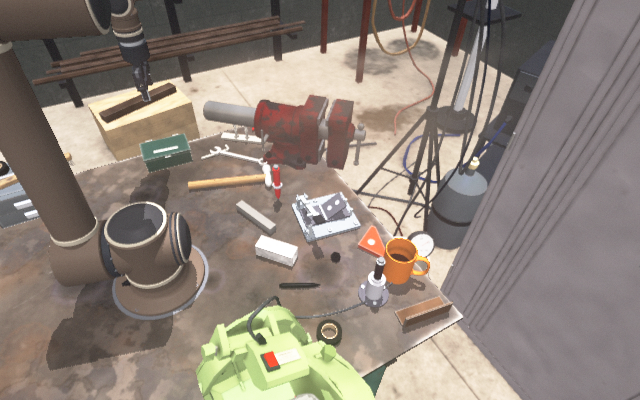

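View pics/side0.png

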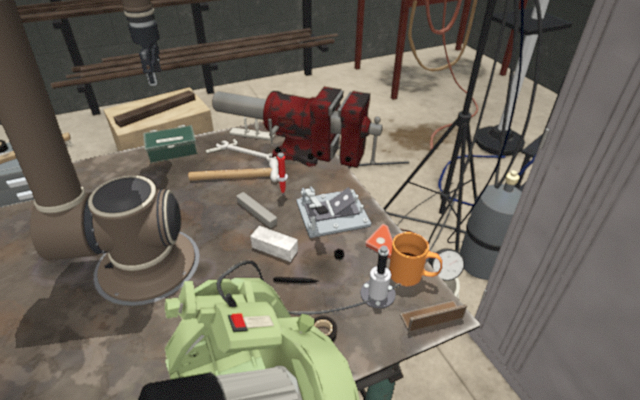

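The scene shows the fixture at about (325,215), with the black-barrel probe in its stand at (378,270). Things it could be taken for: the red look-alike (277,180), the centre punch (300,285) and the nut (336,257). By its description the probe is the one at (378,270). Next, enlarged crops to check this.

Run:
```python
import cv2,numpy as np
def tile(n,x,y,w=80):
    a=cv2.imread(f"pics/{n}.png")[y:y+w*3//4,x:x+w]
    return cv2.resize(a,(400,300),interpolation=cv2.INTER_CUBIC)
cv2.imwrite("pics/c1.png",np.vstack([np.hstack([tile("scene0",285,185),tile("scene0",340,250)]),np.hstack([tile("side0",292,182),tile("side0",340,243)])]))
```

```text
(no output)
```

View pics/c1.png

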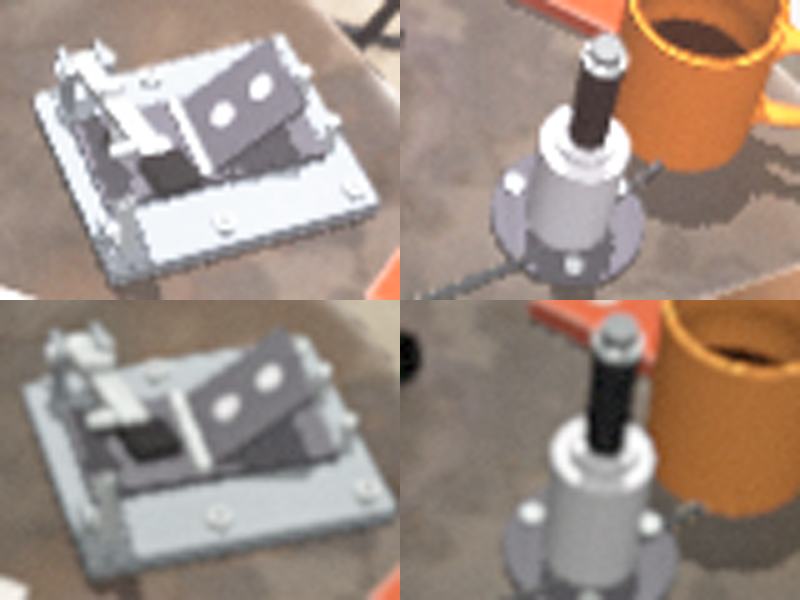

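```bash
cat > h.py <<'E'
import cv2,numpy as np
from rig import r
np.set_printoptions(precision=4,suppress=True)
def ray(c,uv):
    T=c["cam_to_world"];d=np.array([(uv[0]-c["cx"])/c["fx"],-(uv[1]-c["cy"])/c["fy"],-1.])
    return T[:3,3],T[:3,:3]@d/np.linalg.norm(d)
def plane(c,uv,z):
    o,d=ray(c,uv);return o+d*(z-o[2])/d[2]
def tri(*obs):
    A=np.zeros((3,3));b=np.zeros(3)
    for c,uv in obs:
        o,d=ray(c,uv);P=np.eye(3)-np.outer(d,d);A+=P;b+=P@o
    x=np.linalg.solve(A,b)
    return x,[round(1000*np.linalg.norm((np.eye(3)-np.outer(d,d))@(x-o)),1) for o,d in(ray(c,u) for c,u in obs)]
def proj(c,p):
    q=np.linalg.inv(c["cam_to_world"])@np.append(p,1);return np.array([c["cx"]+c["fx"]*q[0]/-q[2],c["cy"]+c["fy"]*q[1]/q[2]])
def cal(n):
    c=r.capture(n);return c
def R(q):
    from scipy.spatial.transform import Rotation as Q
    return Q.from_quat(np.roll(q,-1)).as_matrix()
E
python3 - <<'E'
from h import *
s=cal("scene");d=cal("side")
f=lambda x,y:(285+x/5-.4,185+y/5-.4); g=lambda x,y:(292+x/5-.4,182+(y-300)/5-.4)
for c,F,L in((s,f,[(35,100),(383,205),(280,37)]),(d,g,[(25,382),(398,513),(275,332)])):
    print([plane(c,F(*p),.012) for p in L])
F=lambda x,y:(340+(x-400)/5-.4,250+y/5-.4);G=lambda x,y:(340+(x-400)/5-.4,243+(y-300)/5-.4)
print("cap",tri((s,F(607,52)),(d,G(616,340))), "spotw",tri((s,f(221,115)),(d,g(228,408))),"spott",tri((s,f(262,87)),(d,g(270,377))))
print(plane(s,F(585,140),.072),plane(d,G(603,455),.072))
st=r.sense();w=cal("wrist")
Rt=R(st["tcp_rot"]);print(Rt, "cam in tool",Rt.T@(w["cam_to_world"][:3,3]-st["eef_pos"]),Rt.T@w["cam_to_world"][:3,:3])
E
```

```text
[array([0.4175, 0.0618, 0.012 ]), array([ 0.5614, -0.1115,  0.012 ]), array([0.5814, 0.0381, 0.012 ])]
[array([0.4196, 0.0707, 0.012 ]), array([ 0.5611, -0.1104,  0.012 ]), array([0.5705, 0.054 , 0.012 ])]
cap (array([ 0.4666, -0.3099,  0.1463]), [np.float64(1.5), np.float64(1.5)]) spotw (array([ 0.5012, -0.0231,  0.0374]), [np.float64(0.7), np.float64(0.7)]) spott (array([ 0.5209, -0.0341,  0.0616]), [np.float64(0.0), np.float64(0.0)])
[ 0.468  -0.3094  0.072 ] [ 0.4669 -0.3097  0.072 ]
[[-0.9608  0.2771 -0.0002]
 [ 0.2771  0.9608 -0.0007]
 [ 0.     -0.0007 -1.    ]] cam in tool [ 0.0705  0.0001 -0.1286] [[ 0.0007  0.9609  0.277 ]
 [ 1.     -0.0005 -0.0009]
 [-0.0007  0.277  -0.9609]]
```

Emit:
play_rows(steps=[[[0, 0, 0], [0, 2, 0], 0]])

```text
invalid input at $.steps[0][1]: expected a number
```

Emit:
play_rows(steps=[[[-30, -25, 0], 0, 0], [[-30, -25, 0], 0, 0], [[-30, -25, 0], 0, 0], [[-30, -25, 0], 0, 0], [[-30, -25, 0], 0, 0], [[-30, -25, 0], 0, 0], [[-30, -25, 0], 0, 0], [[-30, -25, 0], 0, 0], [[-30, -25, 0], 0, 0], [[0, 0, 0], 7, 0], [[0, 0, 0], 7, 0], [[0, 0, 0], 7, 0]])

```text
t: 1.3
eef_pos: [0.3431, 0.2123, 0.2453]
tcp_rot: [0.0, 0.322, 0.947, 0.0]
force: [0.5, 0.3, -0.0]
opening: 0.0854
grasp_force: 0.0
```

Run:
```python
from h import *
s=r.sense();print(s["joint_positions"],s["eef_pos"],R(s["tcp_rot"]))
c=cal("scene")
for n,p,z in(("mugrimL",(384,245),.1),("mugrimR",(417,250),.1),("mug bottom",(399,281),0),("vise low",(275,165),0),("vise r",(335,165),0),("magnet",(371,241),.015)):print(n,plane(c,p,z))
```

```text
[ 0.554  -0.1036 -0.2719  1.4024  0.0001  1.2105] [0.3431 0.2123 0.2453] [[-0.7922  0.6103  0.0001]
 [ 0.6103  0.7922  0.0001]
 [ 0.      0.0002 -1.    ]]
mugrimL [ 0.5274 -0.2515  0.1   ]
mugrimR [ 0.5921 -0.304   0.1   ]
mug bottom [ 0.55   -0.3128  0.    ]
vise low [0.4559 0.2691 0.    ]
vise r [0.6413 0.1719 0.    ]
magnet [ 0.5525 -0.1748  0.015 ]
```

Emit:
play_rows(steps=[[[0, 0, 0], -7, 0], [[0, 0, 0], -7, 0], [[0, 0, 0], -7, 0], [[0, 0, 0], -7, 0], [[-24, -31, 0], 0, 1], [[-24, -31, 0], 0, 1], [[-24, -31, 0], 0, 1], [[-24, -31, 0], 0, 1], [[-24, -31, 0], 0, 1], [[-24, -31, 0], 0, 1], [[-24, -31, 0], 0, 1], [[0, 0, 0], 0, 1]])

```text
t: 2.35
eef_pos: [0.4766, -0.0322, 0.2446]
tcp_rot: [0.0, 0.081, 0.997, -0.001]
force: [-0.8, -0.6, -0.5]
opening: 0.0
grasp_force: 0.0
```

Run:
```python
from h import *
import pickle
s=r.sense();print(s["joint_positions"],s["eef_pos"],R(s["tcp_rot"]))
c=cal("wrist");pickle.dump(c,open("w1.pkl","wb"));a=c["pixels"]
cv2.imwrite("pics/w1.png",cv2.resize(a,(800,500),interpolation=cv2.INTER_CUBIC))
```

```text
[-0.0662  0.0358 -0.1395  1.3947 -0.002   0.0951] [ 0.4766 -0.0322  0.2446] [[-0.987   0.1606  0.0006]
 [ 0.1606  0.987  -0.002 ]
 [-0.0009 -0.0019 -1.    ]]
```

View pics/w1.png

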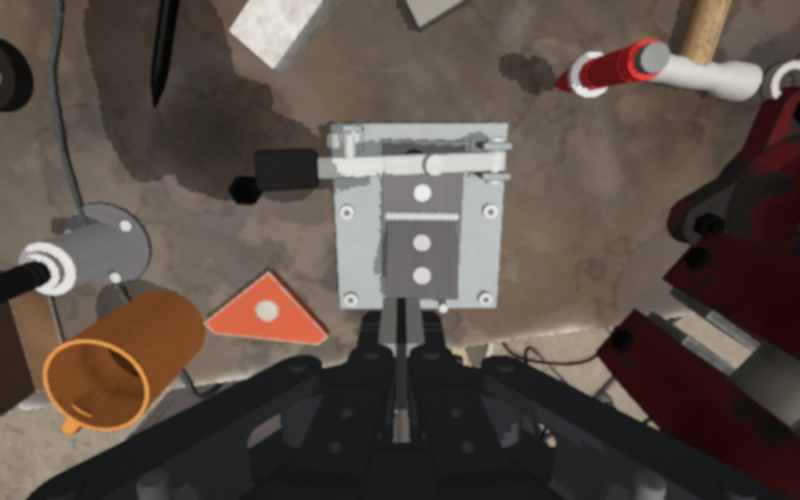

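The wrist view shows the fixture at (415,215), spots at (422,193), (422,242) and (422,275), the thumb pad at (286,168), the nut beside it at (243,190), and the stand at (75,260).

```bash
cat >> h.py <<'E'
def corner(a,p,w=5):
    g=cv2.cvtColor(a,cv2.COLOR_BGR2GRAY);return cv2.cornerSubPix(g,np.float32([[p]]),(w,w),(-1,-1),(3,50,.01))[0,0]
def blob(a,p,t,w=9):
    g=cv2.cvtColor(a,cv2.COLOR_BGR2GRAY).astype(float);x,y=map(int,p);g=g[y-w:y+w+1,x-w:x+w+1]
    n,l,s,cn=cv2.connectedComponentsWithStats((g>t).astype(np.uint8));k=l[w,w];return cn[k]+[x-w,y-w],s[k]
E
python3 - <<'E'
from h import *
import pickle
c=pickle.load(open("w1.pkl","rb"));a=c["pixels"];k=.8
P={}
for p,q in(((331,123),(-85,-75)),((508,123),(-85,75)),((497,307),(85,75)),((340,309),(85,-75))):
    w=corner(a,(p[0]*k,p[1]*k),4);P[q]=plane(c,w,.012);print(q,w,P[q])
M=np.array([P[q][:2] for q in P]);Q=np.array(list(P))/1000
def fit(Q,M):
    z=lambda A:A[:,0]+1j*A[:,1];qa=z(Q)-z(Q).mean();ma=z(M)-z(M).mean();h=(ma*qa.conj()).sum();h/=abs(h);t=z(M).mean()-h*z(Q).mean();print("fit",t,np.degrees(np.angle(h)),abs(ma-h*qa)*1e3);return t,h
t,h=fit(Q,M)
S=[]
for n,p,q,z in(("base",(422,193),-26,.020),("weld",(422,242),-5+24*.81915,.020+.024*.57358),("top",(422,275),-5+53*.81915,.020+.053*.57358)):
    b,s=blob(a,(p[0]*k,p[1]*k),150);w=plane(c,b,z);S.append((q/1e3,w));print(n,b,s,w)
Sc=np.array([[q,0] for q,_ in S]);fit(Sc,np.array([w[:2] for _,w in S]))
for f in((-.056,.058-.158*np.cos(.38),.110),):
    v=t+h*(f[0]+1j*f[1]);print("pad pred",v,proj(c,(v.real,v.imag,f[2]))/k, plane(c,(286*k,168*k),.11))
E
```

```text
(-85, -75) [264.436   98.5071] [ 0.3951 -0.0786  0.012 ]
(-85, 75) [406.1167  98.3678] [0.4188 0.0681 0.012 ]
(85, 75) [396.3482 245.5039] [0.5845 0.0417 0.012 ]
(85, -75) [272.7047 246.5574] [ 0.5624 -0.1039  0.012 ]
fit (0.49019566579082674-0.018198991953128043j) -8.850057625194605 [0.7475 1.3787 1.6894 1.5354]
base [337.4457 153.9402] [  2   2  16  15 184] [ 0.4638 -0.0118  0.02  ]
weld [337.0662 193.8874] [  2   4  15  13 151] [ 0.5039 -0.0187  0.0338]
top [337.2593 220.2099] [  2   3  15  14 162] [ 0.5273 -0.0228  0.0504]
fit (0.4894639432612532-0.016213186203235246j) -9.861810792354152 [0.0154 0.0191 0.01  ]
pad pred (0.4212114981121752-0.09725607420959251j) [284.5835 169.5562] [ 0.4204 -0.0961  0.11  ]
```

Emit:
play_rows(steps=[[[11, -20, 25], 0, 1], [[11, -20, 25], 0, 1], [[11, -20, 25], 0, 1], [[10, -21, 25], 0, 1], [[0, 0, 12], 0, 1], [[0, 0, 12], 0, 1], [[0, 0, 12], 0, 1], [[0, 0, 12], 0, 1], [[0, 0, 8], 0, 1], [[0, 0, 6], 0, 1], [[0, 0, 0], 0, 1]], grip_force=20)

```text
t: 3.32
eef_pos: [0.4185, -0.1002, 0.0828]
tcp_rot: [-0.0, 0.078, 0.997, -0.0]
force: [-1.0, -1.0, 2.6]
opening: 0.0002
grasp_force: 1.1
```

Run:
```python
from h import *
import pickle
s=r.sense();print(s["force"],s["eef_pos"])
c=cal("wrist");a=c["pixels"];w=proj(c,s["eef_pos"]+R(s["tcp_rot"])@[0,0,.014]);print(w)
cv2.imwrite("pics/w2.png",cv2.resize(a[60:360,120:520],(800,600),interpolation=cv2.INTER_CUBIC))
```

```text
[-0.9517 -1.0194  2.5642] [ 0.4185 -0.1002  0.0828]
[319.9841 255.8407]
```

View pics/w2.png

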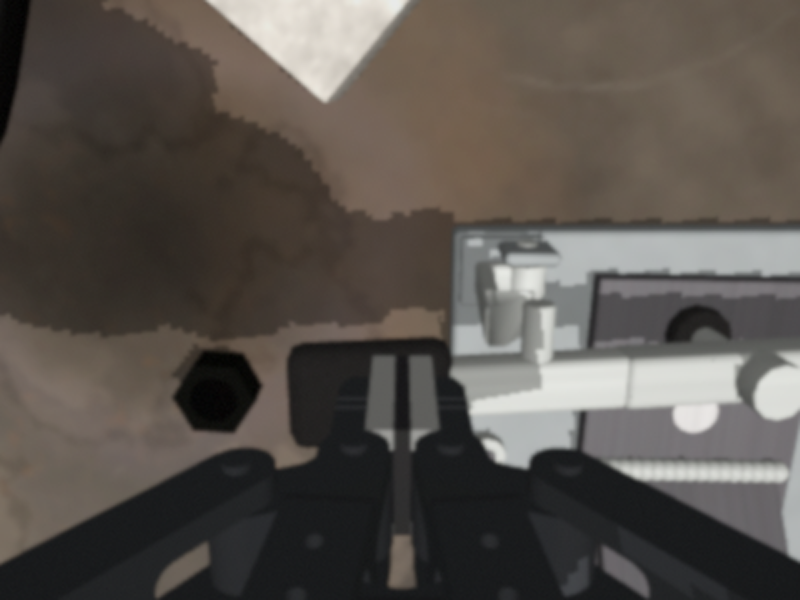

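Emit:
play_rows(steps=[[[0, -4, 3], 0, 1], [[0, -4, 3], 0, 1], [[0, -2, 4], 0, 1], [[0, 0, 4], 0, 1], [[0, 0, 3], 0, 1], [[0, 0, 2], 0, 1], [[0, 0, 0], 0, 1]])

```text
t: 3.95
eef_pos: [0.4188, -0.11, 0.0657]
tcp_rot: [0.002, 0.079, 0.997, 0.001]
force: [-0.8, 2.9, 11.4]
opening: -0.0001
grasp_force: 5.0
```

Emit:
play_rows(steps=[[[0, 0, 2], 0, 1], [[0, 0, 2], 0, 1], [[0, 0, 0], 0, 1]])

```text
t: 4.2
eef_pos: [0.4188, -0.1101, 0.0622]
tcp_rot: [0.002, 0.079, 0.997, 0.001]
force: [-2.9, 2.0, 13.5]
opening: -0.0002
grasp_force: 6.9
```

Emit:
play_rows(steps=[[[0, 0, 1.5], 0, 1], [[0, 0, 1], 0, 1], [[0, 0, 0], 0, 1]])

```text
t: 4.45
eef_pos: [0.4188, -0.1102, 0.0599]
tcp_rot: [0.002, 0.079, 0.997, 0.001]
force: [-3.9, 2.5, 13.6]
opening: -0.0002
grasp_force: 7.4
```

Emit:
play_rows(steps=[[[0, 0, 1], 0, 1], [[0, 0, 0], 0, 1], [[0, 0, -10], 0, 1], [[0, 0, -20], 0, 1], [[0, 0, -30], 0, 1], [[0, 0, -30], 0, 1], [[0, 0, 0], 0, 1]])

```text
t: 5.03
eef_pos: [0.4202, -0.1108, 0.1525]
tcp_rot: [0.004, 0.079, 0.997, -0.0]
force: [1.1, -0.1, 0.4]
opening: -0.0001
grasp_force: 0.0
```

Run:
```python
from h import *
import pickle
s=r.sense();print(s["force"],s["eef_pos"],R(s["tcp_rot"]))
c=cal("wrist");a=c["pixels"];pickle.dump((s,c),open("w3.pkl","wb"))
d=cal("side")
cv2.imwrite("pics/w3.png",np.vstack([cv2.resize(a[100:300,160:640],(720,300)),cv2.resize(d["pixels"][175:250,280:400],(480,300),interpolation=cv2.INTER_CUBIC)[:, :].copy() if 0 else np.pad(cv2.resize(d["pixels"][175:250,280:400],(480,300),interpolation=cv2.INTER_CUBIC),((0,0),(0,240),(0,0)))]))
```

```text
[ 1.1235 -0.1321  0.391 ] [ 0.4202 -0.1108  0.1525] [[-0.9875  0.1571  0.0085]
 [ 0.1571  0.9876 -0.0013]
 [-0.0086  0.     -1.    ]]
```

View pics/w3.png

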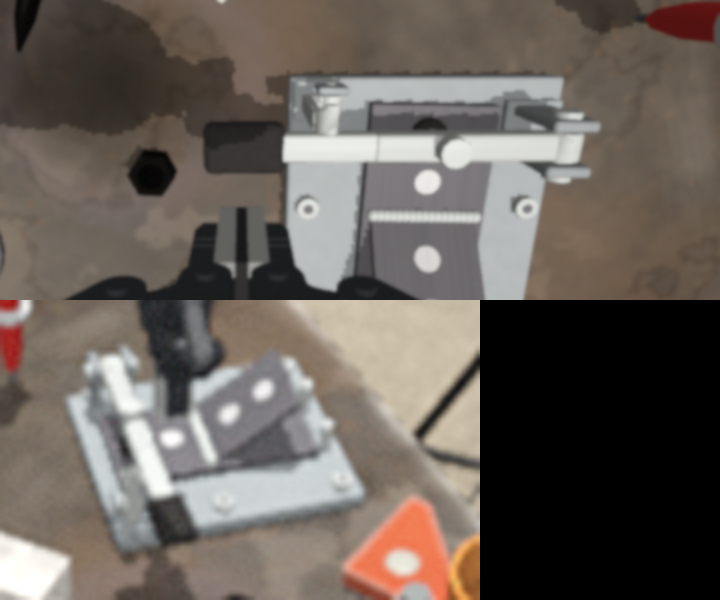

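Emit:
play_rows(steps=[[[0, 0, -30], 0, 0.4], [[-13, -31, -20], 0, 0.4], [[-13, -32, -20], 0, 0.4], [[-13, -31, -20], 0, 0.4], [[-13, -32, -20], 0, 0.4], [[-13, -31, 0], 0, 0.4], [[-13, -32, 0], 0, 0.4], [[0, 0, 0], 0, 0.4]])

```text
t: 5.8
eef_pos: [0.4653, -0.3139, 0.254]
tcp_rot: [-0.001, 0.081, 0.997, 0.0]
force: [-1.2, 1.3, -0.3]
opening: 0.0514
grasp_force: 0.0
```

Run:
```python
from h import *
import pickle
s=r.sense();print(s["force"],s["eef_pos"],R(s["tcp_rot"]),s["opening"])
c=cal("wrist");a=c["pixels"];pickle.dump((s,c),open("w4.pkl","wb"))
cv2.imwrite("pics/w4.png",cv2.resize(a,(800,500),interpolation=cv2.INTER_CUBIC))
sc=cal("scene");sd=cal("side")
pickle.dump((sc,sd),open("s4.pkl","wb"))
k,w3=pickle.load(open("w3.pkl","rb"));_,w1=0,pickle.load(open("w1.pkl","rb"))
f=lambda x,y:(285+x/5-.4,185+y/5-.4); g=lambda x,y:(280+x/4-.4,175+(y-300)/4-.4)
for n,p,z in(("base",(428,182),.02),("weld",(427,260),.0338)):
    b,t=blob(w3["pixels"],(160+p[0]/1.5,100+p[1]/1.5),150,13);print(n,b,t,plane(w3,b,z))
```

```text
[-1.2144  1.2991 -0.2738] [ 0.4653 -0.3139  0.254 ] [[-0.9869  0.1614 -0.002 ]
 [ 0.1614  0.9869  0.0002]
 [ 0.002  -0.0001 -1.    ]] 0.051432993961374525
base [444.6063 220.9291] [  4   5  18  17 254] [ 0.4638 -0.0116  0.02  ]
weld [444.5233 272.345 ] [  5   4  18  18 258] [ 0.5039 -0.0186  0.0338]
```

View pics/w4.png

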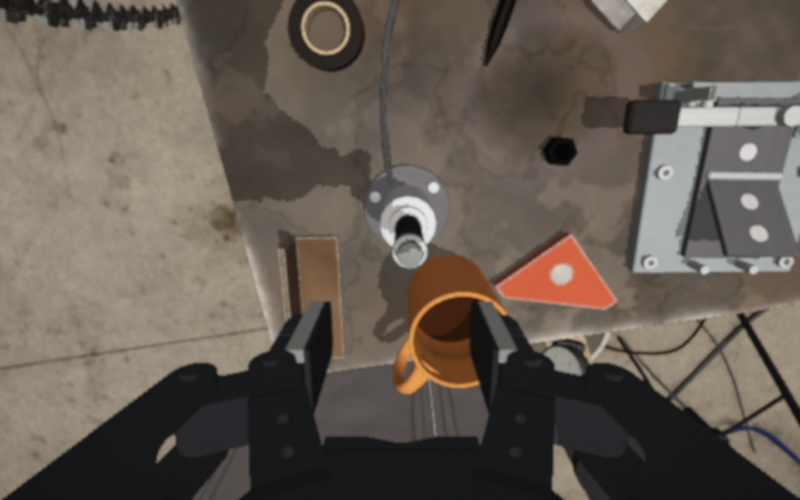

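The wrist view shows the probe upright in its stand: cap at (410,251), collar ring at (408,221), foot at (407,203), with the mug at (455,340) clear of it.

Run:
```python
from h import *
import pickle
s,c=pickle.load(open("w4.pkl","rb"));sc,sd=pickle.load(open("s4.pkl","rb"));w1=pickle.load(open("w1.pkl","rb"))
F=lambda x,y:(340+(x-400)/5-.4,250+y/5-.4);G=lambda x,y:(340+(x-400)/5-.4,243+(y-300)/5-.4)
cap=(410/1.25,250/1.25)
print(plane(c,cap,.153),plane(c,(408/1.25,221/1.25),.079),plane(c,(407/1.25,203/1.25),.006))
print(tri((c,cap),(sc,F(605,50)),(sd,G(614,332))))
p=plane(c,cap,.153);d=p-s["eef_pos"];print(R(s["tcp_rot"]).T@d)
```

```text
[ 0.4645 -0.308   0.153 ] [ 0.4638 -0.3078  0.079 ] [ 0.4632 -0.3073  0.006 ]
(array([ 0.466 , -0.3085,  0.1485]), [np.float64(0.4), np.float64(1.4), np.float64(1.1)])
[0.0015 0.0057 0.101 ]
```

Emit:
play_rows(steps=[[[1.5, 5.7, 0], 0, 0.4], [[0, 0, 30], 0, 0.4], [[0, 0, 35], 0, 0.4], [[0, 0, 35], 0, 0.4], [[0, 0, 27], 0, 0.4], [[0, 0, 15], 0, 0.4], [[0, 0, 5], 0, 0.4], [[0, 0, 0], 0, 1], [[0, 0, 0], 0, 1], [[0, 0, 0], 0, 1], [[0, 0, 0], 0, 1], [[0, 0, 0], 0, 1]], grip_force=40)

```text
t: 6.95
eef_pos: [0.4645, -0.3046, 0.1115]
tcp_rot: [0.001, 0.079, 0.997, -0.001]
force: [-1.7, -3.8, 1.5]
opening: 0.019
grasp_force: 39.2
```

Emit:
play_rows(steps=[[[0, 0, -15], 0, 1], [[0, 0, -30], 0, 1], [[0, 0, -30], 0, 1], [[0, 0, -20], 0, 1], [[6, 36, 0], 0, 1], [[6, 36, 0], 0, 1], [[6, 36, 0], 0, 1], [[6, 36, 0], 0, 1], [[6, 36, 0], 0, 1], [[6, 36, 0], 0, 1], [[6, 36, 0], 0, 1], [[5, 37, 0], 0, 1]], grip_force=60)

```text
t: 7.95
eef_pos: [0.4626, -0.0087, 0.2054]
tcp_rot: [0.0, 0.079, 0.997, 0.001]
force: [1.9, 0.7, -1.5]
opening: 0.0186
grasp_force: 59.6
```

Emit:
play_rows(steps=[[[0, 0, 0], 0, 1], [[0, 0, 0], 0, 1]])

```text
t: 8.12
eef_pos: [0.463, -0.0085, 0.2052]
tcp_rot: [0.0, 0.077, 0.997, 0.001]
force: [-0.3, -1.1, -1.4]
opening: 0.0188
grasp_force: 59.7
```

Run:
```python
from h import *
import pickle
s=r.sense();print(s["force"],s["eef_pos"],R(s["tcp_rot"]),s["opening"],s["joint_vel"])
w=cal("wrist");sc=cal("scene");sd=cal("side");pickle.dump((s,w,sc,sd),open("s5.pkl","wb"))
def cr(c,x,y,wd):return cv2.resize(c["pixels"][y:y+wd*3//4,x:x+wd],(400,300),interpolation=cv2.INTER_CUBIC)
Rt=R(s["tcp_rot"]);tip=s["eef_pos"]-[0,0,.1015];P=[proj(c,tip) for c in(w,sc,sd)];print(P)
o=[(int(p[0])-50,int(p[1])-55) for p in P[1:]];print(o)
cv2.imwrite("pics/5.png",np.vstack([np.hstack([cr(sc,*o[0],100),cr(sd,*o[1],100)]),np.pad(cr(w,220,120,200),((0,0),(0,400),(0,0)))]))
```

```text
[-0.2913 -1.1169 -1.3769] [ 0.463  -0.0085  0.2052] [[-0.9881  0.1536  0.0005]
 [ 0.1536  0.9881  0.001 ]
 [-0.0003  0.0011 -1.    ]] 0.01877503416852941 [-0.055   0.0081  0.0042 -0.0021 -0.0152 -0.0095]
[array([319.9332, 201.76  ]), array([315.9609, 192.9597]), array([322.126 , 184.6274])]
[(265, 137), (272, 129)]
```

View pics/5.png

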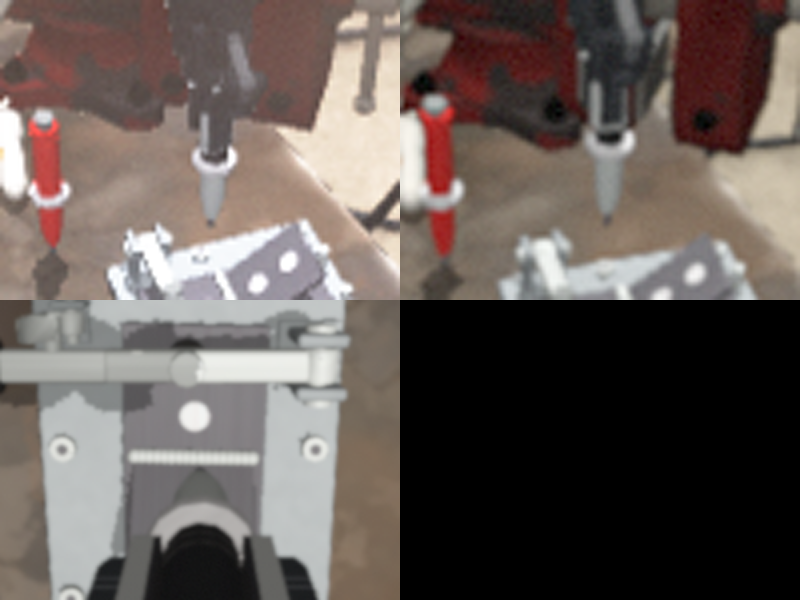

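Emit:
play_rows(steps=[[[-1.3, -3, 20], 0, 1], [[0, 0, 30], 0, 1], [[0, 0, 20], 0, 1], [[0, 0, 7], 0, 1], [[0, 0, 2], 0, 1], [[0, 0, 0], 0, 1], [[0, 0, 0], 0, 1]])

```text
t: 8.85
eef_pos: [0.4648, -0.0144, 0.1271]
tcp_rot: [0.001, 0.08, 0.997, 0.0]
force: [-0.1, 0.5, -1.9]
opening: 0.0185
grasp_force: 59.7
```

Run:
```python
from h import *
s=r.sense();print(s["force"],s["eef_pos"],s["joint_vel"],R(s["tcp_rot"])[:,2])
```

```text
[-0.0547  0.5311 -1.8532] [ 0.4648 -0.0144  0.1271] [ 0.0049 -0.0059  0.0081 -0.0015 -0.0001  0.0009] [ 0.0018  0.     -1.    ]
```

Emit:
play_rows(steps=[[[1.4, 2.5, 0], 0, 1], [[0, 0, 3], 0, 1], [[0, 0, 3], 0, 1], [[0, 0, 1], 0, 1], [[0, 0, 0], 0, 1]])

```text
t: 9.27
eef_pos: [0.4637, -0.0111, 0.1195]
tcp_rot: [0.001, 0.079, 0.997, 0.0]
force: [-0.4, 0.7, 5.3]
opening: 0.0187
grasp_force: 59.8
```

Emit:
play_rows(steps=[[[0, 0, 1.5], 0, 1], [[0, 0, 1.2], 0, 1], [[0, 0, 0], 0, 1], [[0, 0, 0], 0, 1]])

```text
t: 9.6
eef_pos: [0.4639, -0.0112, 0.1174]
tcp_rot: [0.001, 0.079, 0.997, 0.0]
force: [0.1, 0.7, 8.9]
opening: 0.0186
grasp_force: 60.1
```

Emit:
play_rows(steps=[[[0, 0, 0.6], 0, 1], [[0, 0, 0], 0, 1], [[0, 0, 0], 0, 1], [[0, 0, 0], 0, 1], [[0, 0, 0], 0, 1], [[0, 0, 0], 0, 1], [[0, 0, 0], 0, 1], [[0, 0, 0], 0, 1], [[0, 0, 0], 0, 1], [[0, 0, 0], 0, 1], [[0, 0, 0], 0, 1], [[0, 0, 0], 0, 1]])

```text
t: 10.6
eef_pos: [0.4639, -0.0112, 0.117]
tcp_rot: [0.001, 0.079, 0.997, 0.0]
force: [-0.2, 0.4, 8.8]
opening: 0.0185
grasp_force: 60.2
```

Emit:
play_rows(steps=[[[0, 0, 0], 0, 1], [[0, 0, 0], 0, 1], [[0, 0, 0], 0, 1]])

```text
t: 10.85
eef_pos: [0.4639, -0.0111, 0.117]
tcp_rot: [0.001, 0.079, 0.997, 0.0]
force: [-0.4, 1.1, 8.5]
opening: 0.0188
grasp_force: 60.2
```

Emit:
play_rows(steps=[[[0, 0, 0.7], 0, 1], [[0, 0, 0], 0, 1], [[0, 0, 0], 0, 1], [[0, 0, 0], 0, 1], [[0, 0, 0], 0, 1], [[0, 0, 0], 0, 1], [[0, 0, 0], 0, 1], [[0, 0, 0], 0, 1], [[0, 0, 0], 0, 1], [[0, 0, 0], 0, 1], [[0, 0, 0], 0, 1], [[0, 0, 0], 0, 1]])

```text
t: 11.85
eef_pos: [0.4639, -0.0112, 0.1164]
tcp_rot: [0.001, 0.079, 0.997, 0.0]
force: [-1.3, 0.1, 8.9]
opening: 0.0187
grasp_force: 60.3
```

Emit:
play_rows(steps=[[[0, 0, 0], 0, 1], [[0, 0, 0], 0, 1], [[0, 0, 0], 0, 1], [[0, 0, 0], 0, 1]])

```text
t: 12.18
eef_pos: [0.464, -0.0111, 0.1164]
tcp_rot: [0.001, 0.079, 0.997, 0.0]
force: [-1.5, -0.4, 9.8]
opening: 0.0185
grasp_force: 60.3
```

Emit:
play_rows(steps=[[[0, 0, -10], 0, 1], [[0, 0, -30], 0, 1], [[0, 0, -30], 0, 1], [[0, 0, -25], 0, 1], [[0, 0, 0], 0, 1], [[0, 0, 0], 0, 1]])

```text
t: 12.68
eef_pos: [0.4637, -0.0112, 0.2109]
tcp_rot: [0.001, 0.079, 0.997, 0.0]
force: [0.5, -0.0, -1.8]
opening: 0.0185
grasp_force: 59.9
```

Emit:
play_rows(steps=[[[-6, -36.6, 0], 0, 1], [[-6, -36.6, 0], 0, 1], [[-6, -36.6, 0], 0, 1], [[-6, -36.6, 0], 0, 1], [[-6, -36.6, 0], 0, 1], [[-6, -36.6, 0], 0, 1], [[-6, -36.6, 0], 0, 1], [[-5, -36.6, 0], 0, 1], [[0, 0, 0], 0, 1], [[0, 0, 0], 0, 1]])

```text
t: 13.52
eef_pos: [0.462, -0.309, 0.2073]
tcp_rot: [-0.002, 0.081, 0.997, 0.001]
force: [0.1, -0.4, -1.3]
opening: 0.0184
grasp_force: 59.6
```

Emit:
play_rows(steps=[[[-1.8, 1.3, 0], 0, 1], [[0, 0, 0], 0, 1], [[0, 0, 20], 0, 1], [[0, 0, 18], 0, 1], [[0, 0, 8], 0, 1], [[0, 0, 0], 0, 1], [[0, 0, 0], 0, 1]], grip_force=25)

```text
t: 14.1
eef_pos: [0.4651, -0.3058, 0.1639]
tcp_rot: [-0.0, 0.079, 0.997, 0.0]
force: [0.0, 0.0, -0.9]
opening: 0.0185
grasp_force: 59.6
```

Emit:
play_rows(steps=[[[0, -2, 3], 0, 1], [[8, 0, 0], 0, 1], [[8, 0, 0.5], 0, 1], [[7, 0, 0.5], 0, 1], [[7, 0, 0.5], 0, 1], [[6, 0, 1.5], 0, 1], [[0, 0, 0], 0, 1]])

```text
t: 14.68
eef_pos: [0.4296, -0.3039, 0.1597]
tcp_rot: [0.002, 0.08, 0.997, -0.001]
force: [3.9, -1.8, 3.2]
opening: 0.0187
grasp_force: 60.2
```

Emit:
play_rows(steps=[[[6, 0, 2], 0, 1], [[7, 0, 2.5], 0, 1], [[6, 0, 3], 0, 1], [[5, 0, 2.5], 0, 1], [[5, 0, 3], 0, 1], [[0, 0, 0], 0, 1]], grip_force=30)

```text
t: 15.18
eef_pos: [0.3994, -0.2984, 0.1444]
tcp_rot: [-0.001, 0.08, 0.997, -0.0]
force: [1.8, -2.4, 2.5]
opening: 0.0186
grasp_force: 55.8
```

Run:
```python
from h import *
import pickle
s=r.sense();print(s["force"],s["eef_pos"],R(s["tcp_rot"]),s["opening"],s["grasp_force"])
w=cal("wrist");sc=cal("scene");sd=cal("side");pickle.dump((s,w,sc,sd),open("s6.pkl","wb"))
```

```text
[ 1.7747 -2.3736  2.5154] [ 0.3994 -0.2984  0.1444] [[-0.9873  0.1587 -0.0011]
 [ 0.1587  0.9873 -0.    ]
 [ 0.0011 -0.0002 -1.    ]] 0.018610128575972117 55.8431339263916
```

Emit:
play_rows(steps=[[[0, 0, -15], 0, 1], [[0, 0, -35], 0, 1], [[0, 0, -35], 0, 1], [[0, 0, -10], 0, 1], [[0, 0, 0], 0, 1], [[0, 0, 0], 0, 1]], grip_force=60)

```text
t: 15.83
eef_pos: [0.4002, -0.298, 0.2387]
tcp_rot: [-0.001, 0.079, 0.997, 0.001]
force: [-0.4, -0.3, -2.8]
opening: 0.0184
grasp_force: 58.7
```

Run:
```python
from h import *
import pickle
s=r.sense();print(s["force"],s["eef_pos"],s["opening"],s["grasp_force"])
w=cal("wrist");sc=cal("scene");sd=cal("side");pickle.dump((s,w,sc,sd),open("s7.pkl","wb"))
Rt=R(s["tcp_rot"]);G=s["eef_pos"]+Rt@[0,0,-.005];t=np.radians(35);ax=Rt@[np.sin(t),0,-np.cos(t)]
for c in(w,sc,sd):print([np.round(proj(c,G+ax*(l-.1065)),1) for l in(0,.0655,.143)])
def cr(c,x,y,wd,S=(400,300)):return cv2.resize(c["pixels"][y:y+wd*3//4,x:x+wd],S,interpolation=cv2.INTER_CUBIC)
P=[proj(c,G) for c in(sc,sd)];o=[(int(p[0])-40,int(p[1])-35) for p in P];print(o)
cv2.imwrite("pics/7.png",np.vstack([np.hstack([cr(sc,*o[0],100),cr(sd,*o[1],100)]),np.hstack([cr(w,240,100,200),cr(w,240,200,200)])]))
```

```text
[-0.3889 -0.2939 -2.7554] [ 0.4002 -0.298   0.2387] 0.01836275002657725 58.72199356555939
[array([320. , 290.3]), array([320. , 283.6]), array([319.8, 265.2])]
[array([378.3, 258.1]), array([366.1, 248.3]), array([349.9, 235.1])]
[array([380.7, 247. ]), array([365.3, 231.6]), array([345.1, 211.3])]
[(317, 206), (314, 186)]
```

View pics/7.png

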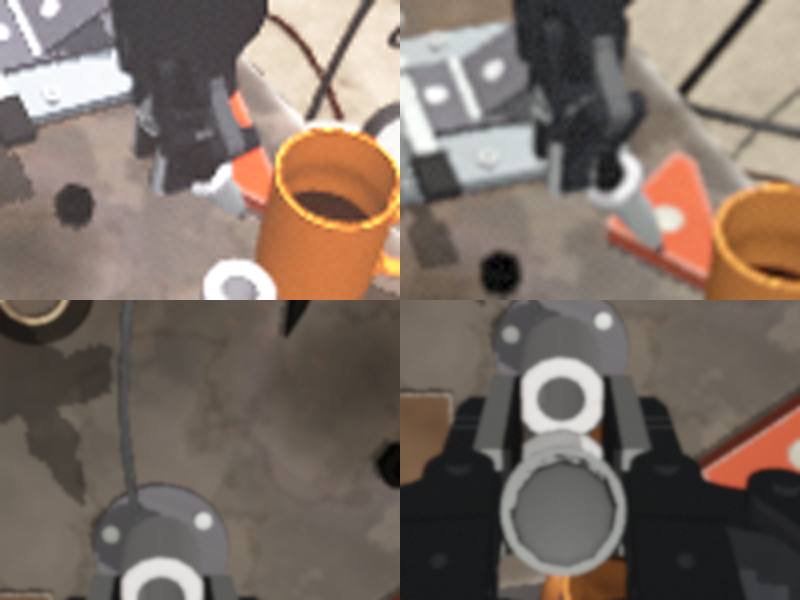

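```bash
cat > fit.py <<'E'
from h import *
import pickle
from scipy.optimize import least_squares
s,w,sc,sd=pickle.load(open("s7.pkl","rb"))
Rt=R(s["tcp_rot"])
def pt(v,l,perp=0,y=0):
    th,L,ox=v;a=np.array([np.sin(th),0,-np.cos(th)]);b=np.array([np.cos(th),0,np.sin(th)])
    return s["eef_pos"]+Rt@(np.array([ox,y,-.005])+a*(l-L)+b*perp)
def capd(v):return 330*.02/np.linalg.norm(pt(v,.143)-w["cam_to_world"][:3,3])
def res(v):
    e=[(proj(w,pt(v,.143))[1]-306.5),(min(proj(w,pt(v,l,.015))[1] for l in(.062,.069))-266)]
    for c,t,k in((sc,(376.8,258.6),(369.6,252)),(sd,(378.8,247.2),(369.4,232))):
        e+=list((proj(c,pt(v,0))-t)*1.5)+list((proj(c,pt(v,.0655))-k)*1)
    return np.array(e+[v[2]*300])
if __name__=="__main__":
    for o in (least_squares(res,[.5,.1065,0],x_scale=[.1,.01,.01]),):
        print(np.degrees(o.x[0]),o.x[1:],o.fun,capd(o.x))
    for t in(20,25,30,35):
        v=(np.radians(t),.1065,0);print(t,res(v)[:2],[proj(c,pt(v,0)) for c in(sc,sd)],[proj(c,pt(v,.0655)) for c in(sc,sd)])
    sc5=pickle.load(open("s5.pkl","rb"));cv2.imwrite("pics/5w.png",sc5[1]["pixels"])
E
python3 fit.py
```

```text
29.125812661859925 [ 0.1039 -0.0102] [ 0.302  -2.0401  1.693   0.6853 -1.2422 -4.3764  2.3721  1.5386 -1.4855
 -0.9002 -3.0616] 60.79552573749418
20 [ -9.7221 -30.9015] [array([367.9052, 264.2496]), array([368.9358, 253.5355])] [array([361.9202, 250.7916]), array([360.605 , 234.2635])]
25 [-20.2928 -24.1588] [array([371.4526, 262.353 ]), array([372.9799, 251.5765])] [array([363.3645, 250.0163]), array([362.2388, 233.4671])]
30 [-30.8636 -17.9032] [array([374.9109, 260.309 ]), array([376.9042, 249.4006])] [array([364.769 , 249.1783]), array([363.8199, 232.5794])]
35 [-41.2718 -11.5154] [array([378.2605, 258.1285]), array([380.6852, 247.0199])] [array([366.1241, 248.2831]), array([365.3373, 231.6065])]
```

```bash
cat > fit2.py <<'E'
from fit import *
import sys
def V(t,h,L0=.1058):  # pivot h above grasp plane, at probe coordinate L0+h -> equivalent (th, L, ox) with pt()
    # axis point at pivot: tool (0,0,-.005-h); pt uses base (ox,0,-.005) at l=L
    L=L0+h-h/np.cos(t);ox=-h*np.tan(t);return (t,L,ox)
if __name__=="__main__":
    for cap,col in((305.5,266),(306.5,266),(305.5,265),(305.5,267)):
        f=lambda q:np.array([proj(w,pt(V(*q),.143))[1]-cap,min(proj(w,pt(V(*q),l,.015))[1] for l in(.062,.069))-col])
        o=least_squares(f,[.5,.01],x_scale=[.1,.01]);v=V(*o.x)
        print(np.degrees(o.x[0]),o.x[1],"L,ox",v[1:],[proj(c,pt(v,l)).round(1) for c in(sc,sd) for l in(0,.0655)],capd(v), "tip in tool",Rt.T@(pt(v,0)-s["eef_pos"]))
    # cap position in the upright image s5
    s5,w5,_,_=pickle.load(open("s5.pkl","rb"));g=w5["pixels"][:,280:360].copy();print(proj(w5,s5["eef_pos"]+[0,0,.143-.1015]))
E
python3 fit2.py
```

```text
30.31843864567698 0.018193234398190622 L,ox (np.float64(0.10291754403406789), np.float64(-0.010639123387613752)) [array([378.8, 258.4]), array([368.7, 247.2]), array([381.3, 247.4]), array([368.3, 230.6])] 61.23566622612322 tip in tool [-0.0626  0.      0.0838]
30.08653941586658 0.01863750645961176 L,ox (np.float64(0.10289796005546309), np.float64(-0.010797935555670093)) [array([378.7, 258.4]), array([368.7, 247.2]), array([381.2, 247.5]), array([368.3, 230.6])] 61.188917870287746 tip in tool [-0.0624 -0.      0.084 ]
29.916388528607463 0.017920051097231555 L,ox (np.float64(0.10304515553601598), np.float64(-0.01031130811971894)) [array([378.4, 258.6]), array([368.5, 247.3]), array([380.9, 247.7]), array([368. , 230.7])] 61.25668392941476 tip in tool [-0.0617 -0.      0.0843]
30.720089381952125 0.018458654283719306 L,ox (np.float64(0.10278694377063835), np.float64(-0.010968702493535074)) [array([379.1, 258.1]), array([368.9, 247.1]), array([381.7, 247.2]), array([368.5, 230.5])] 61.21473501132235 tip in tool [-0.0635  0.      0.0834]
[319.857  335.7656]
```

Emit:
play_rows(steps=[[[-3, 0, 20], 0, 1], [[0, 0, 30], 0, 1], [[0, 0, 25], 0, 1], [[0, 0, 15], 0, 1], [[0, 0, 3], 0, 1], [[0, 0, 0], 0, 1], [[0, 0, 0], 0, 1]])

```text
t: 16.57
eef_pos: [0.4032, -0.2985, 0.1457]
tcp_rot: [-0.001, 0.079, 0.997, 0.001]
force: [1.4, -0.6, -0.8]
opening: 0.0185
grasp_force: 58.9
```

Emit:
play_rows(steps=[[[3, 0, 0.5], 0, 1], [[3, 0, 1], 0, 1], [[3, 0, 1.5], 0, 1], [[3, 0, 1.5], 0, 1], [[1, 0, 0], 0, 1], [[0, 0, 0], 0, 1], [[0, 0, 0], 0, 1]])

```text
t: 17.15
eef_pos: [0.3911, -0.2974, 0.143]
tcp_rot: [0.001, 0.079, 0.997, -0.001]
force: [2.7, -2.5, 1.4]
opening: 0.0186
grasp_force: 58.7
```

Emit:
play_rows(steps=[[[1.4, 0, 0.3], 0, 1], [[0, 0, 0], 0, 1], [[0, 0, -15], 0, 1], [[0, 0, -35], 0, 1], [[0, 0, -35], 0, 1], [[0, 20, -15], 0, 1], [[0, 35, 0], 0, 1], [[0, 35, 0], 0, 1], [[0, 0, 0], 0, 1], [[0, 0, 0], 0, 1]])

```text
t: 17.98
eef_pos: [0.4024, -0.206, 0.2413]
tcp_rot: [-0.002, 0.078, 0.997, 0.0]
force: [0.6, 0.3, -1.1]
opening: 0.0185
grasp_force: 59.0
```

Run:
```python
from h import *
import pickle
s=r.sense();print(s["force"],s["eef_pos"],R(s["tcp_rot"]))
w=cal("wrist");sc=cal("scene");sd=cal("side");pickle.dump((s,w,sc,sd),open("s8.pkl","wb"))
for f in("s7","s8"):
    a=pickle.load(open(f+".pkl","rb"))[1]["pixels"];g=cv2.cvtColor(a,6)
    print(cv2.HoughCircles(g[220:360,260:380],cv2.HOUGH_GRADIENT,1,30,param1=100,param2=15,minRadius=24,maxRadius=36))
    print(g[230:345:1,318:325].mean(1).astype(int).tolist())
```

```text
[ 0.585   0.2683 -1.1146] [ 0.4024 -0.206   0.2413] [[-0.9879  0.1548 -0.0033]
 [ 0.1548  0.9879  0.0009]
 [ 0.0034  0.0004 -1.    ]]
[[[61.5 85.5 32.1]]]
[218, 228, 229, 228, 227, 225, 222, 208, 172, 126, 102, 98, 97, 98, 97, 98, 97, 97, 97, 97, 98, 97, 98, 98, 98, 98, 98, 98, 102, 125, 172, 208, 221, 214, 189, 163, 158, 163, 166, 166, 165, 163, 157, 151, 154, 157, 148, 126, 109, 105, 87, 70, 77, 89, 95, 97, 99, 100, 101, 101, 102, 103, 103, 103, 104, 104, 105, 105, 106, 107, 107, 107, 108, 108, 109, 109, 110, 110, 111, 111, 112, 112, 113, 113, 113, 114, 114, 115, 115, 116, 116, 117, 117, 118, 118, 118, 118, 118, 116, 114, 111, 109, 117, 140, 160, 167, 167, 164, 157, 152, 150, 149, 148, 146, 143]
[[[ 62.5  82.5  34.3]
  [ 17.5 130.5  27.1]]]
[103, 103, 104, 104, 105, 105, 105, 105, 105, 105, 106, 106, 107, 110, 113, 114, 114, 112, 109, 106, 105, 104, 103, 103, 104, 104, 106, 109, 110, 110, 108, 107, 106, 107, 109, 110, 113, 123, 140, 152, 154, 145, 124, 104, 90, 90, 95, 98, 99, 100, 101, 102, 102, 102, 103, 103, 103, 104, 104, 104, 104, 104, 105, 105, 105, 106, 106, 106, 106, 107, 107, 108, 108, 109, 109, 110, 110, 111, 112, 112, 113, 114, 114, 114, 115, 115, 116, 117, 117, 118, 118, 118, 117, 115, 106, 88, 72, 89, 127, 152, 161, 162, 161, 162, 170, 179, 176, 149, 110, 87, 83, 82, 82, 83, 83]
```

```bash
sed -i 's/"s7.pkl"/"s8.pkl"/' fit.py
python3 - <<'E'
from fit2 import *
for t in(33,35,37):
    v=V(np.radians(t),.0182);print(t,"cap",proj(w,pt(v,.143)),"coltop",min(proj(w,pt(v,l,.015))[1] for l in(.062,.069)),capd(v),[proj(c,pt(v,l)).round(1) for c in(sc,sd) for l in(0,.0655)],Rt.T@(pt(v,0)-s["eef_pos"]))
v=V(np.radians(35),.0182)
def cr(c,wd,S=(400,300)):
    p=proj(c,pt(v,.03));x,y=int(p[0])-wd//2,int(p[1])-wd*3//8;print(x,y);return cv2.resize(c["pixels"][y:y+wd*3//4,x:x+wd],S,interpolation=cv2.INTER_CUBIC)
cv2.imwrite("pics/8.png",np.vstack([np.hstack([cr(sc,48),cr(sd,48)]),np.pad(cv2.resize(w["pixels"][225:345,240:400],(400,300),interpolation=cv2.INTER_CUBIC),((0,0),(0,400),(0,0)))]))
E
```

```text
33 cap [319.7232 302.5441] coltop 270.9898182116302 61.253421234494276 [array([359.6, 228.8]), array([348.1, 217.4]), array([363.3, 217.1]), array([349.2, 200.8])] [-0.0675  0.      0.0808]
35 cap [319.7254 300.307 ] coltop 274.72172207025466 61.251683569780056 [array([361.1, 227.8]), array([348.8, 216.9]), array([365. , 216.1]), array([350. , 200.3])] [-0.0711 -0.      0.0784]
37 cap [319.7277 298.0811] coltop 278.4813110937225 61.23447830332696 [array([362.5, 226.8]), array([349.5, 216.4]), array([366.5, 214.9]), array([350.8, 199.7])] [-0.0746  0.      0.0758]
331 204
334 191
```

View pics/8.png

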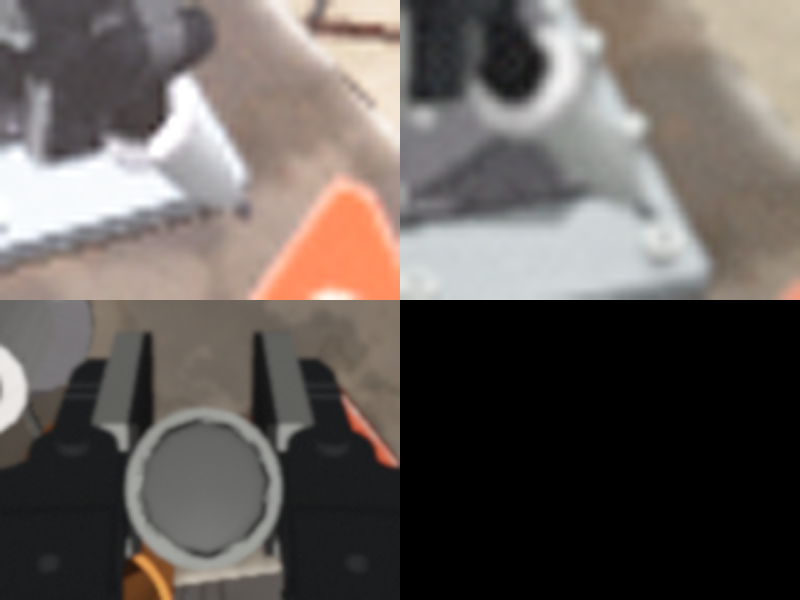

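Emit:
play_rows(steps=[[[3, 33.7, 0], 0, 1], [[3, 33.7, 0], 0, 1], [[3, 33.7, 0], 0, 1], [[3, 33.7, 0], 0, 1], [[3, 33.7, 10], 0, 1], [[2, 33.7, 20], 0, 1], [[0, 0, 30], 0.7, 1], [[0, 0, 20], 0, 1], [[0, 0, 0], 0, 1], [[0, 0, 0], 0, 1]], grip_force=80)

```text
t: 18.97
eef_pos: [0.4178, -0.0061, 0.1612]
tcp_rot: [-0.002, 0.086, 0.996, -0.0]
force: [0.3, -0.1, -1.3]
opening: 0.018
grasp_force: 78.3
```

```bash
cat > go.py <<'E'
from h import *
import sys
T={"weld":(.5039,-.0187,.0338),"top":(.5273,-.0228,.0504)}[sys.argv[1]];out=float(sys.argv[2])
s=r.sense();Rt=R(s["tcp_rot"]);t=np.radians(35)
ax=Rt@[np.sin(t),0,-np.cos(t)];tip=s["eef_pos"]+Rt@[-.0711,0,.0784]
d=Rt.T@(np.array(T)+ax*out-tip)
print("F",s["force"],"axial",s["force"]@ax,"pos",s["eef_pos"],"az",np.degrees(np.arctan2(-Rt[1,0],-Rt[0,0])),"grip",s["grasp_force"]);print("tool shift mm",d*1e3)
E
python3 go.py weld .02
```

```text
F [ 0.2882 -0.0924 -1.2507] axial -1.1979637013217286 pos [ 0.4178 -0.0061  0.1612] az -9.853825722126317 grip 78.25854778289795
tool shift mm [-4.7844  2.4363 32.379 ]
```

Emit:
play_rows(steps=[[[-2.4, 1.2, 16], 0, 1], [[-2.4, 1.2, 16.4], 0, 1], [[0, 0, 0], 0, 1], [[-3.4, 0, 4.9], 0, 1], [[-3.4, 0, 4.9], 0, 1], [[0, 0, 0], 0, 1], [[0, 0, 0], 0, 1]])

```text
t: 19.55
eef_pos: [0.4311, -0.0053, 0.1204]
tcp_rot: [0.0, 0.086, 0.996, 0.0]
force: [0.1, 0.4, -1.6]
opening: 0.0178
grasp_force: 78.3
```

```bash
python3 go.py weld 0;python3 - <<'E'
from h import *
import pickle
s=r.sense();w=cal("wrist");sc=cal("scene");sd=cal("side");pickle.dump((s,w,sc,sd),open("s9.pkl","wb"))
E
```

```text
F [ 0.1209  0.4256 -1.6095] axial -1.3446810282670114 pos [ 0.4311 -0.0053  0.1204] az -9.821794999798236 grip 78.2658040523529
tool shift mm [-2.9042 -0.7392  8.2154]
```

Emit:
play_rows(steps=[[[2.9, -0.7, 0], 0, 1], [[-2.3, 0, 3.3], 0, 1], [[-2.3, 0, 3.3], 0, 1], [[0, 0, 0], 0, 1], [[0, 0, 0], 0, 1]])

```text
t: 20.12
eef_pos: [0.432, -0.006, 0.1128]
tcp_rot: [-0.0, 0.085, 0.996, -0.0]
force: [-0.2, -0.4, -1.1]
opening: 0.0179
grasp_force: 78.3
```

```bash
python3 go.py weld 0
```

```text
F [-0.1843 -0.4325 -1.0952] axial -0.8356768892859083 pos [ 0.432  -0.006   0.1128] az -9.78910862042402 grip 78.26458811759949
tool shift mm [-1.9687 -0.24    0.5733]
```

Emit:
play_rows(steps=[[[-2.5, 0, 1.4], 0, 1], [[-0.6, 0, 0.8], 0, 1], [[0, 0, 0], 0, 1], [[0, 0, 0], 0, 1]])

```text
t: 20.45
eef_pos: [0.4352, -0.0066, 0.1109]
tcp_rot: [-0.0, 0.085, 0.996, -0.0]
force: [0.2, -0.2, -1.5]
opening: 0.018
grasp_force: 78.3
```

```bash
python3 go.py weld 0
```

```text
F [ 0.1886 -0.1601 -1.4568] axial -1.3156586028064794 pos [ 0.4352 -0.0066  0.1109] az -9.786533959278678 grip 78.26517105102539
tool shift mm [ 1.3452 -0.2553 -1.2961]
```

Emit:
play_rows(steps=[[[-0.8, 0, 1.2], 0, 1], [[0, 0, 0], 0, 1], [[0, 0, 0], 0, 1]])

```text
t: 20.7
eef_pos: [0.4357, -0.0067, 0.11]
tcp_rot: [-0.0, 0.085, 0.996, 0.0]
force: [-3.2, 0.4, 3.5]
opening: 0.018
grasp_force: 78.4
```

```bash
python3 go.py weld 0
```

```text
F [-3.2409  0.4396  3.5388] axial 4.773387745869357 pos [ 0.4357 -0.0067  0.11  ] az -9.789754060756376 grip 78.36745262145996
tool shift mm [ 1.8527 -0.2513 -2.1941]
```

Run:
```python
from h import *
import pickle
s5=pickle.load(open("s5.pkl","rb"))
for n,i in(("scene",2),("side",3)):
    c=cal(n);p=proj(c,(.5039,-.0187,.0338));x,y=p.round().astype(int);print(n,p,x-9,y-9)
    for im in(s5[i]["pixels"],c["pixels"]):print(cv2.cvtColor(im,6)[y-9:y+7,x-9:x+10])
```

```text
scene [328.9936 207.0243] 320 198
[[249 249 249 249 248 248 248 248 245 243 213 158 150 150 150 154 155 156
  156]
 [248 248 249 248 249 249 248 244 216 188 158 150 155 154 155 154 155 184
  172]
 [249 248 247 247 248 249 244 209 160 151 151 152 152 155 154 165 220 246
  239]
 [249 248 248 247 245 241 212 160 149 149 150 152 156 153 154 222 254 255
  255]
 [248 248 247 243 216 169 150 151 150 153 150 152 154 155 156 251 255 255
  254]
 [245 244 242 207 158 151 152 151 150 153 154 153 155 154 154 252 254 254
  237]
 [231 212 191 159 151 149 152 154 153 156 155 150 149 151 151 216 242 227
  165]
 [250 188 151 148 149 150 154 150 184 204 204 162 151 150 149 150 150 152
  151]
 [255 211 152 149 155 152 154 165 244 253 253 204 153 151 147 150 152 149
  152]
 [255 250 170 150 150 152 153 206 254 255 255 238 164 147 150 152 151 152
  151]
 [242 255 199 149 150 152 150 231 254 255 254 211 155 150 151 152 153 152
  150]
 [175 255 245 166 154 154 151 216 252 253 232 164 153 150 153 151 155 154
  154]
 [147 254 255 212 153 149 147 147 181 187 156 151 151 149 151 153 150 154
  145]
 [169 228 254
[... 3454 characters left out ...]
 144 160 192 204 174 133 122 123 121 123 124
  123]
 [227 171 125 121 131 133 122 120 164 215 228 197 143 119 122 125 121 125
  124]
 [229 196 139 120 125 127 121 121 170 220 225 189 138 119 125 126 129 125
  127]
 [226 218 158 120 122 127 139 154 184 217 203 160 125 119 124 124 127 124
  127]
 [222 232 181 127 122 125 128 148 177 190 166 133 124 124 125 127 126 127
  124]
 [208 234 204 144 111 102 101 117 140 147 131 120 123 124 125 124 124 123
  106]
 [179 212 200 148 102  85  87 105 121 126 124 124 127 128 126 125 118  99
   84]
 [149 182 188 164 108  84  99 114 124 122 123 126 122 126 121 108  97  85
   81]
 [120 153 176 169 114  89 109 123 125 124 128 127 123 118 102  87  80  87
   89]]
```

Emit:
play_rows(steps=[[[-1.4, 0, -3.3], 0, 1], [[0, 0, 0], 0, 1], [[-1.2, 0, 1.7], 0, 1], [[-1.2, 0, 1.6], 0, 1], [[0, 0, 0], 0, 1], [[0, 0, 0], 0, 1]])

```text
t: 21.3
eef_pos: [0.4396, -0.0073, 0.11]
tcp_rot: [-0.0, 0.085, 0.996, 0.0]
force: [-4.4, 1.9, 6.4]
opening: 0.018
grasp_force: 78.6
```

```bash
python3 go.py weld 0
```

```text
F [-4.3549  1.8713  6.4394] axial 7.918652473516337 pos [ 0.4396 -0.0073  0.11  ] az -9.785996380038068 grip 78.63704323768616
tool shift mm [ 5.7531 -0.3133 -2.241 ]
```

Emit:
play_rows(steps=[[[-0.8, 0, 1.2], 0, 1], [[0, 0, 0], 0, 1], [[0, 0, 0], 0, 1], [[0, 0, 0], 0, 1]])

```text
t: 21.63
eef_pos: [0.4402, -0.0074, 0.109]
tcp_rot: [-0.0, 0.085, 0.996, 0.0]
force: [-4.9, 1.3, 8.1]
opening: 0.0179
grasp_force: 78.8
```

```bash
python3 go.py weld 0;  python3 - <<'E'
from h import *
for n in("scene","side"):
    c=cal(n);p=proj(c,(.5039,-.0187,.0338));x,y=p.round().astype(int)
    print(cv2.cvtColor(c["pixels"],6)[y-3:y+4,x-4:x+4])
E
```

```text
F [-4.913  1.344  8.14 ] axial 9.576032555938546 pos [ 0.4402 -0.0074  0.109 ] az -9.78582733480456 grip 78.76077175140381
tool shift mm [ 6.4154 -0.323  -3.237 ]
[[172 178 191 202 176 156 153 153]
 [163 169 177 183 191 202 161 151]
 [155 161 163 170 197 245 202 154]
 [146 145 181 222 157 237 231 163]
 [153 151 220 253 224 253 214 156]
 [150 144 154 205 222 222 162 150]
 [139 116 108 127 182 158 152 151]]
[[144 147 150 156 153 144 134 122]
 [133 139 143 145 159 179 168 133]
 [127 140 159 157 164 193 188 142]
 [128 155 190 196 176 192 179 137]
 [126 143 178 195 184 180 156 128]
 [114 114 137 160 165 152 129 123]
 [ 99  89  97 121 138 131 123 124]]
```

Emit:
play_rows(steps=[[[-0.1, 0, 0.2], 0, 1], [[0, 0, 0], 0, 1], [[0, 0, 0], 0, 1], [[0, 0, 0], 0, 1], [[0, 0, 0], 0, 1], [[0, 0, 0], 0, 1], [[0, 0, 0], 0, 1], [[0, 0, 0], 0, 1], [[0, 0, 0], 0, 1], [[0, 0, 0], 0, 1], [[0, 0, 0], 0, 1], [[0, 0, 0], 0, 1]])

```text
t: 22.73
eef_pos: [0.4403, -0.0074, 0.1089]
tcp_rot: [-0.0, 0.085, 0.996, 0.0]
force: [-5.1, 0.8, 8.2]
opening: 0.0178
grasp_force: 78.8
```

Emit:
play_rows(steps=[[[0, 0, 0], 0, 1], [[0, 0, 0], 0, 1], [[0, 0, 0], 0, 1], [[0, 0, 0], 0, 1], [[0, 0, 0], 0, 1]])

```text
t: 23.15
eef_pos: [0.4403, -0.0074, 0.1089]
tcp_rot: [-0.0, 0.085, 0.996, 0.0]
force: [-4.8, -0.1, 8.6]
opening: 0.018
grasp_force: 78.8
```

```bash
python3 go.py weld 0
```

```text
F [-4.76   -0.127   8.6378] axial 9.754252695853365 pos [ 0.4403 -0.0074  0.1089] az -9.784924498742273 grip 78.7690258026123
tool shift mm [ 6.4815 -0.3105 -3.3684]
```

Emit:
play_rows(steps=[[[4.3, 0, -6.2], 0, 1], [[4.3, 0, -6.2], 0, 1], [[-8, 0, -5.6], 0, 1], [[-8, 0, -5.5], 0, 1], [[-7.8, 0, -5.5], 0, 1], [[0, 0, 0], 0, 1], [[0, 0, 0], 0, 1]])

```text
t: 23.73
eef_pos: [0.4566, -0.0102, 0.1375]
tcp_rot: [0.0, 0.085, 0.996, 0.0]
force: [0.2, -0.5, -2.0]
opening: 0.0179
grasp_force: 78.5
```

```bash
python3 go.py top 0
```

```text
F [ 0.2386 -0.4507 -1.9645] axial -1.7878205814973114 pos [ 0.4566 -0.0102  0.1375] az -9.805469445703629 grip 78.51533889770508
tool shift mm [-0.7038 -0.3325  8.7047]
```

Emit:
play_rows(steps=[[[-0.7, 0, 3], 0, 1], [[-2, 0, 3], 0, 1], [[-2, 0, 2.6], 0, 1], [[0, 0, 0], 0, 1], [[0, 0, 0], 0, 1]])

```text
t: 24.15
eef_pos: [0.4599, -0.0109, 0.1283]
tcp_rot: [-0.0, 0.085, 0.996, -0.0]
force: [0.3, 0.2, -1.5]
opening: 0.0179
grasp_force: 78.5
```

```bash
python3 go.py top 0
```

```text
F [ 0.3232  0.2244 -1.4515] axial -1.3503338373916287 pos [ 0.4599 -0.0109  0.1283] az -9.788573129450187 grip 78.50467443466187
tool shift mm [ 2.5795 -0.2586 -0.5166]
```

Emit:
play_rows(steps=[[[-1.3, 0, -0.9], 0, 1], [[-1.2, 0, 1.7], 0, 1], [[-1.1, 0, 1.5], 0, 1], [[0, 0, 0], 0, 1], [[0, 0, 0], 0, 1]])

```text
t: 24.57
eef_pos: [0.4634, -0.0114, 0.1269]
tcp_rot: [-0.0, 0.085, 0.996, 0.0]
force: [-4.7, 0.6, 6.1]
opening: 0.0181
grasp_force: 78.6
```

```bash
python3 go.py top 0;  python3 - <<'E'
from h import *
import pickle
s5=pickle.load(open("s5.pkl","rb"))
for n,i in(("scene",2),("side",3)):
    c=cal(n);p=proj(c,(.5273,-.0228,.0504));x,y=p.round().astype(int)
    for im in (s5[i]["pixels"],c["pixels"]):print(cv2.cvtColor(im,6)[y-4:y+6,x-5:x+6])
E
```

```text
F [-4.6869  0.5759  6.0566] axial 7.666459280666032 pos [ 0.4634 -0.0114  0.1269] az -9.783853217120338 grip 78.62135410308838
tool shift mm [ 6.1925 -0.3511 -1.9061]
[[157 151 151 154 153 155 158 156 155 213 240]
 [150 150 150 154 155 156 156 155 156 174 194]
 [155 154 155 154 155 184 172 158 151 152 173]
 [152 155 154 165 220 246 239 173 151 152 153]
 [156 153 154 222 254 255 255 195 153 151 153]
 [154 155 156 251 255 255 254 192 152 153 151]
 [155 154 154 252 254 254 237 167 152 151 154]
 [149 151 151 216 242 227 165 154 154 153 152]
 [151 150 149 150 150 152 151 152 153 151 152]
 [153 151 147 150 152 149 152 151 154 152 154]]
[[176 183 198 216 174 154 156 154 155 214 240]
 [168 176 183 196 191 163 154 154 155 177 191]
 [162 168 174 181 192 190 172 157 151 152 175]
 [153 157 164 171 169 234 238 169 150 152 151]
 [149 148 154 184 174 205 254 198 152 150 148]
 [151 154 147 243 224 211 253 194 152 154 150]
 [155 153 144 251 230 253 237 167 152 154 152]
 [154 144 118 150 181 221 167 153 152 153 152]
 [142 116 112 109 121 147 154 152 152 153 153]
 [120 112 111 111 148 151 155 154 152 1
[... 250 characters left out ...]
137 188 231 238 227 197 148 125 125 126]
 [123 129 169 200 205 189 157 128 123 124 124]
 [123 120 134 150 150 140 126 124 125 126 129]
 [121 122 125 124 125 120 125 127 125 127 128]
 [122 123 126 124 125 126 125 126 125 126 116]]
[[146 149 156 157 151 136 128 130 126 123 135]
 [138 143 146 150 151 147 143 131 121 121 129]
 [130 136 141 145 145 171 175 146 122 122 127]
 [127 132 156 164 149 174 192 160 129 123 128]
 [125 135 177 203 185 195 204 162 127 123 129]
 [124 135 168 200 202 208 192 148 127 126 126]
 [123 117 132 155 173 179 157 130 122 123 128]
 [118  97  95 107 126 138 128 126 125 128 127]
 [ 99  89  86  99 113 124 122 125 129 127 127]
 [ 86  88  95 113 126 125 128 128 128 127 119]]
```

Emit:
play_rows(steps=[[[-0.8, 0, 1.3], 0, 1], [[0, 0, 0], 0, 1], [[0, 0, 0], 0, 1], [[0, 0, 0], 0, 1]])

```text
t: 25.0
eef_pos: [0.4641, -0.0116, 0.1258]
tcp_rot: [-0.0, 0.085, 0.996, 0.0]
force: [-6.3, 1.2, 8.4]
opening: 0.018
grasp_force: 78.7
```

```bash
python3 go.py top 0
```

```text
F [-6.3298  1.2332  8.405 ] axial 10.582860623199837 pos [ 0.4641 -0.0116  0.1258] az -9.786180351248582 grip 78.74353408813477
tool shift mm [ 6.8351 -0.3344 -2.9838]
```

Axial force is about 11.9 N, so the nose is roughly 4.2 mm in. Holding.

Emit:
play_rows(steps=[[[0, 0, 0], 0, 1], [[0, 0, 0], 0, 1], [[0, 0, 0], 0, 1], [[0, 0, 0], 0, 1], [[0, 0, 0], 0, 1], [[0, 0, 0], 0, 1], [[0, 0, 0], 0, 1], [[0, 0, 0], 0, 1], [[0, 0, 0], 0, 1], [[0, 0, 0], 0, 1], [[0, 0, 0], 0, 1], [[0, 0, 0], 0, 1]])

```text
t: 26.0
eef_pos: [0.464, -0.0116, 0.1259]
tcp_rot: [-0.0, 0.085, 0.996, 0.0]
force: [-6.3, 0.4, 7.7]
opening: 0.0181
grasp_force: 78.7
```

Emit:
play_rows(steps=[[[0, 0, 0], 0, 1], [[0, 0, 0], 0, 1], [[0, 0, 0], 0, 1], [[0, 0, 0], 0, 1]])

```text
t: 26.33
eef_pos: [0.4641, -0.0116, 0.1259]
tcp_rot: [-0.0, 0.085, 0.996, 0.0]
force: [-5.8, -0.3, 7.1]
opening: 0.018
grasp_force: 78.7
```

Emit:
play_rows(steps=[[[4, 0, -5.7], 0, 1], [[10, 0, -15], 0, 1], [[15, 0, -25], 0, 1], [[10, 0, -40], 0, 1], [[5, 0, -25], 0, 1], [[0, 0, 0], 0, 1], [[0, 0, 0], 0, 1]])

```text
t: 26.92
eef_pos: [0.4222, -0.0041, 0.2374]
tcp_rot: [0.002, 0.085, 0.996, 0.0]
force: [-0.2, -0.0, -2.8]
opening: 0.0182
grasp_force: 78.5
```

```bash
python3 go.py top 0
```

```text
F [-0.2204 -0.0311 -2.8379] axial -2.1952641364323204 pos [ 0.4222 -0.0041  0.2374] az -9.779774103658983 grip 78.49269032478333
tool shift mm [-34.8142  -0.6595 109.1055]
```

Emit:
play_rows(steps=[[[-3.6, -36.5, 0], 0, 1], [[-3.6, -36.5, 0], 0, 1], [[-3.6, -36.5, 0], 0, 1], [[-3.6, -36.5, 0], 0, 1], [[-3.6, -36.5, 0], 0, 1], [[-3.6, -36.5, 0], 0, 1], [[-3.6, -36.5, 0], 0, 1], [[-3.6, -37, 0], 0, 1], [[0, 0, 10], 0, 1], [[0, 0, 0], 0, 1], [[0, 0, 0], 0, 1]], grip_force=40)

```text
t: 27.83
eef_pos: [0.399, -0.2968, 0.2238]
tcp_rot: [-0.002, 0.086, 0.996, 0.001]
force: [0.1, -0.2, -1.5]
opening: 0.0182
grasp_force: 78.2
```

```bash
cat > st.py <<'E'
from h import *
s=r.sense();Rt=R(s["tcp_rot"]);d=Rt.T@(s["eef_pos"]-[.464,-.308,0]);print("u,v mm",d[:2]*1e3,"z",s["eef_pos"][2],"F tool",Rt.T@s["force"],"grip",s["grasp_force"])
E
python3 st.py
```

```text
u,v mm [66.6978  0.3777] z 0.2238311024213653 F tool [-0.0934 -0.1509  1.4498] grip 78.23901414871216
```

Emit:
play_rows(steps=[[[-2.7, -0.4, 20], 0, 1], [[0, 0, 25], 0, 1], [[0, 0, 20], 0, 1], [[0, 0, 12], 0, 1], [[0, 0, 5], 0, 1], [[0, 0, 0], 0, 1], [[0, 0, 0], 0, 1]])

```text
t: 28.42
eef_pos: [0.4028, -0.2975, 0.1445]
tcp_rot: [0.0, 0.085, 0.996, -0.0]
force: [1.3, -0.3, -0.5]
opening: 0.018
grasp_force: 78.2
```

```bash
python3 st.py
```

```text
u,v mm [62.0185  0.0362] z 0.14449381783197826 F tool [-1.3496 -0.0769  0.5295] grip 78.24883103370667
```

Emit:
play_rows(steps=[[[0, 0, 4], 0, 1], [[0, 0, 4], 0, 1], [[-5, 0, -2.3], 0, 1], [[-5, 0, -2.6], 0, 1], [[-5, 0, -2.5], 0, 1], [[-5, 0, -2.5], 0, 1], [[-5, 0, -2.3], 0, 1], [[0, 0, 0], 0, 1]])

```text
t: 29.08
eef_pos: [0.4263, -0.3019, 0.1483]
tcp_rot: [-0.002, 0.085, 0.996, 0.0]
force: [-8.4, 3.5, 2.1]
opening: 0.0179
grasp_force: 79.4
```

```bash
python3 st.py
```

```text
u,v mm [38.7636 -0.3468] z 0.14830237548744754 F tool [ 8.9051  2.0645 -2.021 ] grip 79.37499403953552
```

Emit:
play_rows(steps=[[[-5, 0, -2], 0, 1], [[-5, 0, -1.7], 0, 1], [[-5, 0, -1.5], 0, 1], [[-5, 0, -1.2], 0, 1], [[-5, 0, -1], 0, 1], [[-5, 0, -0.8], 0, 1], [[-5, 0, -0.6], 0, 1], [[-5, 0, -0.4], 0, 1], [[0, 0, 0], 0, 1]])

```text
t: 29.83
eef_pos: [0.4657, -0.3086, 0.1579]
tcp_rot: [-0.002, 0.085, 0.996, 0.001]
force: [-7.2, 4.3, 6.8]
opening: 0.0184
grasp_force: 85.8
```

```bash
python3 st.py
```

```text
u,v mm [-1.2669 -0.1498] z 0.15789748468878081 F tool [ 7.8414  3.0346 -6.7707] grip 85.81624031066895
```

Emit:
play_rows(steps=[[[-4, 0, -0.2], 0, 1], [[-4, 0, 0], 0, 1], [[-1, 0, 0], 0, 1], [[0, 0, 0], 0, 1], [[9.5, 0, 0], 0, 1], [[0, 0, 0], 0, 1], [[0, 0, 0], 0, 1]])

```text
t: 30.42
eef_pos: [0.4664, -0.3093, 0.1578]
tcp_rot: [0.0, 0.085, 0.996, -0.0]
force: [-0.0, -0.6, -1.6]
opening: 0.0181
grasp_force: 84.8
```

```bash
python3 st.py
python3 - <<'E'
from h import *
import pickle
s=r.sense();w=cal("wrist");sc=cal("scene");sd=cal("side");pickle.dump((s,w,sc,sd),open("s10.pkl","wb"))
s5,w5,_,_=pickle.load(open("s5.pkl","rb"))
for a in(w5,w):
    g=cv2.cvtColor(a["pixels"],6);print(cv2.HoughCircles(g[270:400,260:380],cv2.HOUGH_GRADIENT,1,30,param1=100,param2=12,minRadius=24,maxRadius=36));print(g[230:400,316:326].mean(1).astype(int).tolist())
E
```

```text
u,v mm [-2.7355 -0.9534] z 0.15780556833893541 F tool [-0.0665 -0.58    1.6143] grip 84.76798295974731
[[[60.5 60.5 30.7]]]
[163, 131, 79, 36, 24, 25, 26, 23, 21, 23, 25, 26, 22, 19, 18, 18, 19, 18, 19, 18, 19, 19, 19, 18, 19, 19, 19, 19, 19, 19, 19, 19, 18, 19, 19, 19, 18, 19, 19, 18, 19, 19, 19, 19, 18, 19, 18, 19, 18, 19, 18, 19, 18, 19, 19, 20, 21, 22, 24, 26, 27, 23, 19, 19, 19, 20, 22, 22, 26, 40, 66, 89, 97, 98, 99, 99, 104, 123, 147, 158, 159, 157, 155, 155, 154, 143, 112, 76, 62, 61, 62, 64, 65, 66, 67, 68, 70, 72, 77, 86, 101, 112, 116, 114, 112, 110, 109, 109, 109, 109, 108, 108, 108, 107, 108, 107, 107, 107, 107, 107, 107, 106, 103, 90, 63, 37, 29, 27, 25, 24, 23, 24, 26, 26, 28, 28, 27, 28, 28, 28, 28, 27, 28, 28, 28, 27, 28, 28, 27, 27, 27, 27, 27, 28, 27, 27, 27, 27, 27, 27, 27, 27, 27, 27, 27, 26, 27, 27, 27, 27]
[[[60.5 59.5 30.6]]]
[178, 177, 173, 157, 119, 65, 30, 24, 26, 23, 20, 21, 24, 25, 23, 18, 17, 17, 17, 17, 17, 16, 17, 17, 17, 17, 17, 18, 18, 17, 17, 17, 17, 17, 17, 17, 17, 17, 17, 17, 17, 17, 17, 17, 17, 17, 17, 18, 17, 17, 17, 17, 17, 17, 18, 18, 20, 21, 22, 25, 27, 23, 18, 18, 19, 19, 21, 22, 30, 49, 73, 89, 94, 94, 95, 99, 116, 139, 153, 156, 154, 153, 156, 157, 150, 124, 87, 63, 59, 60, 60, 62, 63, 64, 66, 67, 70, 75, 86, 103, 113, 115, 112, 110, 108, 107, 107, 106, 107, 107, 107, 106, 106, 106, 106, 105, 105, 105, 105, 105, 105, 104, 101, 88, 62, 36, 28, 26, 24, 23, 23, 23, 25, 26, 26, 27, 27, 27, 27, 27, 27, 26, 27, 27, 27, 27, 26, 27, 26, 26, 27, 26, 26, 27, 27, 27, 26, 26, 26, 26, 27, 26, 26, 26, 26, 26, 26, 26, 26, 26]
```

Emit:
play_rows(steps=[[[2.7, 1.2, 0], 0, 1], [[0, 0, 10], 0, 1], [[0, 0, 10], 0, 1], [[0, 0, 10], 0, 1], [[0, 0, 7], 0, 1], [[0, 0, 3], 0, 1], [[0, 0, 0], 0, 1]])

```text
t: 31.15
eef_pos: [0.4629, -0.307, 0.116]
tcp_rot: [-0.001, 0.085, 0.996, 0.001]
force: [-0.6, 0.6, -0.9]
opening: 0.018
grasp_force: 84.7
```

```bash
python3 st.py
```

```text
u,v mm [1.5173 0.8582] z 0.11599222631072613 F tool [0.6924 0.5128 0.9125] grip 84.72952008247375
```

Emit:
play_rows(steps=[[[-1, -0.5, 2], 0, 1], [[0, 0, 1.5], 0, 1], [[0, 0, 0], 0, 1], [[0, 0, 0], 0, 1]])

```text
t: 31.48
eef_pos: [0.4646, -0.3082, 0.1143]
tcp_rot: [0.0, 0.085, 0.996, -0.0]
force: [-0.1, -0.4, -0.8]
opening: 0.0175
grasp_force: 84.7
```

```bash
python3 st.py
```

```text
u,v mm [-0.6739 -0.1664] z 0.11425576095432825 F tool [ 0.0569 -0.3687  0.8273] grip 84.73238825798035
```

Emit:
play_rows(steps=[[[0, 0, 1.5], 0, 1], [[0, 0, 1.2], 0, 1], [[0, 0, 0], 0, 1], [[0, 0, 0], 0, 1]])

```text
t: 31.82
eef_pos: [0.4644, -0.3081, 0.1113]
tcp_rot: [-0.0, 0.085, 0.996, -0.0]
force: [0.5, -0.5, -0.9]
opening: 0.0182
grasp_force: 84.8
```

```bash
python3 st.py
```

```text
u,v mm [-0.4313 -0.0785] z 0.11128616988185708 F tool [-0.5381 -0.4481  0.9331] grip 84.81510758399963
```

Emit:
play_rows(steps=[[[0, 0, 1.2], 0, 1], [[0, 0, 0], 0, 1], [[0, 0, 1], 0, 1], [[0, 0, 0], 0, 1], [[0, 0, 0], 0, 1]])

```text
t: 32.23
eef_pos: [0.4646, -0.3082, 0.1109]
tcp_rot: [0.001, 0.085, 0.996, -0.0]
force: [-3.9, 2.5, 9.2]
opening: 0.018
grasp_force: 85.9
```

```bash
python3 st.py
```

```text
u,v mm [-0.8233 -0.1629] z 0.11094753472722031 F tool [ 4.2788  1.7948 -9.2068] grip 85.90631246566772
```

Emit:
play_rows(steps=[[[0, 0, -0.7], 0, 1], [[0, 0, 0], 0, 0.7], [[0, 0, 0], 0, 0.5], [[0, 0, 0], 0, 0.4], [[0, 0, 0], 0, 0.4], [[0, 0, -10], 0, 0.4], [[0, 0, -25], 0, 0.4], [[0, 0, -35], 0, 0.4], [[0, 0, -35], 0, 0.4], [[0, 0, -35], 0, 0.4], [[0, 0, -10], 0, 0.4], [[0, 0, 0], 0, 0.4]], grip_force=20)

```text
t: 33.23
eef_pos: [0.4657, -0.309, 0.264]
tcp_rot: [0.003, 0.085, 0.996, -0.002]
force: [0.3, 0.8, -0.1]
opening: 0.0513
grasp_force: 0.0
```

Emit:
play_rows(steps=[[[30, 0, 0], 0, 0.4], [[40, 0, 0], 0, 0.4], [[40, 0, 0], 0, 0.4], [[40, 0, 0], 0, 0.4], [[20, 0, 0], 0, 0.4], [[0, 0, 0], 0, 0.4], [[0, 0, 0], 0, 0.4]])

```text
t: 33.82
eef_pos: [0.2959, -0.2789, 0.259]
tcp_rot: [-0.0, 0.086, 0.996, 0.0]
force: [0.5, -0.4, -0.2]
opening: 0.0513
grasp_force: 0.0
```

Run:
```python
from h import *
s=r.sense();print(s["force"],s["eef_pos"],s["opening"],s["joint_vel"])
for n,R1,R2 in(("scene",(353,250,398,310),(285,185,366,245)),("side",(355,240,400,300),(295,182,372,240))):
    a=cv2.cvtColor(cv2.imread(f"pics/{n}0.png"),6).astype(int);b=cv2.cvtColor(cal(n)["pixels"],6).astype(int);d=abs(a-b)
    for x0,y0,x1,y1 in(R1,R2):
        p=d[y0:y1,x0:x1];print(n,"mean",p.mean(),"n>40",(p>40).sum());ys,xs=np.where(p>40);print(list(zip((xs+x0).tolist(),(ys+y0).tolist()))[:30] if len(xs)<60 else (xs.min()+x0,xs.max()+x0,ys.min()+y0,ys.max()+y0))
    cv2.imwrite(f"pics/{n}f.png",b)
    ys,xs=np.where(d>60);m=(xs>150)&(ys>150);print("all changed bbox",len(xs),np.unique((xs//20*20)[m]*1000+(ys//20*20)[m]))
```

```text
[ 0.5191 -0.3742 -0.2425] [ 0.2959 -0.2789  0.259 ] 0.05127278041841425 [ 0.0204  0.0379  0.0337 -0.0088  0.0022  0.0042]
scene mean 5.721851851851852 n>40 68
(np.int64(372), np.int64(386), np.int64(256), np.int64(281))
scene mean 37.648148148148145 n>40 1612
(np.int64(289), np.int64(332), np.int64(185), np.int64(244))
all changed bbox 17871 [140140 140180 140200 140220 160140 160160 160180 160200 160220 160240
 160260 160280 160300 160320 180160 180180 180240 180260 180280 180300
 200240 280180 280200 280220 300180 300200 300220 300240 320140 320160
 320180 320200 320220 320240 360260 360280 380240 380260]
side mean 6.5996296296296295 n>40 82
(np.int64(374), np.int64(389), np.int64(249), np.int64(279))
side mean 27.06717420510524 n>40 1118
(np.int64(295), np.int64(328), np.int64(182), np.int64(239))
all changed bbox 8568 [140160 140200 140220 160140 160160 160180 160200 160220 160240 160260
 160280 180160 180260 260140 260160 260180 280140 280160 280180 280200
 280220 300140 300160 300180 300200 300220 320160 320200 320220 360240
 360260 380240 380260][ WARN:0@1.710] global loadsave.cpp:1063 imwrite_ Unsupported depth image for selected encoder is fallbacked to CV_8U.
```

Run:
```python
from h import *
for n,x0,x1,y0,y1 in(("scene",366,394,254,284),("side",368,396,244,282)):
    a=cv2.imread(f"pics/{n}0.png");a=cv2.cvtColor(a,6);b=cv2.imread(f"pics/{n}f.png",0)
    for y in range(y0,y1,3):
        o=[]
        for g in(a,b):
            xs=np.where(g[y,x0:x1]<60)[0];o.append((len(xs),round(float(xs.mean()+x0),1) if len(xs) else None))
        print(n,y,o, a[y,372:390:2].tolist(),b[y,372:390:2].tolist())
```

```text
scene 254 [(0, None), (0, None)] [118, 109, 109, 185, 190, 173, 117, 118, 198] [120, 113, 114, 186, 193, 176, 122, 116, 199]
scene 257 [(0, None), (0, None)] [167, 170, 135, 140, 221, 209, 123, 118, 126] [171, 172, 139, 162, 222, 229, 194, 122, 128]
scene 260 [(0, None), (0, None)] [160, 168, 220, 160, 230, 228, 224, 123, 127] [164, 170, 175, 143, 212, 230, 221, 168, 129]
scene 263 [(0, None), (0, None)] [151, 139, 99, 218, 225, 173, 246, 122, 130] [150, 144, 133, 131, 198, 155, 216, 149, 132]
scene 266 [(0, None), (0, None)] [152, 150, 65, 63, 66, 64, 101, 123, 130] [153, 155, 90, 62, 68, 64, 73, 127, 133]
scene 269 [(1, 379.0), (0, None)] [153, 127, 60, 65, 63, 60, 118, 124, 130] [154, 151, 70, 65, 65, 65, 104, 127, 135]
scene 272 [(1, 381.0), (0, None)] [255, 163, 62, 62, 64, 80, 125, 131, 135] [255, 252, 60, 65, 66, 62, 119, 130, 135]
scene 275 [(0, None), (0, None)] [255, 69, 61, 67, 62, 255, 206, 129, 134] [255, 198, 62, 64, 67, 127, 209, 132, 138]
scene 278 [(0, None), (0, None)] [255, 161, 63, 61, 85, 255, 255, 157, 135] [246, 247, 96, 67, 92, 255, 255, 160, 137]
scene 281 [(
[... 973 characters left out ...]
 382.5)] [123, 121, 122, 23, 28, 26, 28, 88, 124] [129, 121, 144, 77, 29, 31, 29, 49, 123]
side 268 [(6, 380.5), (7, 382.0)] [182, 242, 213, 27, 35, 30, 66, 190, 140] [184, 245, 249, 125, 27, 35, 23, 110, 132]
side 271 [(6, 380.5), (6, 381.5)] [250, 238, 220, 29, 34, 29, 101, 248, 248] [255, 245, 238, 91, 30, 32, 36, 209, 248]
side 274 [(0, None), (0, None)] [250, 184, 184, 160, 130, 115, 200, 227, 247] [255, 239, 179, 180, 167, 152, 164, 208, 233]
side 277 [(0, None), (0, None)] [213, 246, 180, 162, 171, 170, 170, 237, 250] [216, 255, 244, 166, 164, 170, 167, 214, 253]
side 280 [(0, None), (0, None)] [131, 162, 172, 186, 182, 185, 195, 211, 158] [134, 166, 199, 188, 187, 185, 185, 189, 162]
```

Run:
```python
from h import *
import pickle
w=cal("wrist")
_,w4=pickle.load(open("w4.pkl","rb"));w10=pickle.load(open("s10.pkl","rb"))[1]
for n,c in(("w4",w4),("s10",w10),("now",w)):
    for z in(.051,.110):
        p=(.4194,-.1084,z) if z<.1 else (.4212,-.0973,z);q=proj(c,p)
        x,y=q.astype(int);ok=0<x<640 and 0<y<400
        print(n,z,q.round(),[cv2.cvtColor(c["pixels"],6)[min(max(y+dy,0),399),max(x-30,0):x+31:4].tolist() for dy in(-8,0,8)] if ok else "")
```

```text
w4 0.051 [524.  93.] [[62, 63, 29, 34, 48, 48, 48, 49, 49, 48, 48, 49, 48, 112, 122, 158], [58, 62, 21, 38, 48, 47, 49, 47, 49, 48, 48, 48, 54, 211, 214, 213], [70, 68, 23, 42, 47, 49, 49, 49, 49, 49, 48, 50, 92, 168, 167, 167]]
w4 0.11 [582.  91.] [[160, 157, 101, 158, 200, 51, 101, 99, 89, 82, 75, 89, 86, 78, 94, 95], [211, 211, 211, 211, 211, 211, 210, 210, 210, 209, 188, 204, 203, 203, 202, 202], [202, 201, 199, 197, 195, 194, 194, 192, 191, 172, 183, 181, 180, 179, 178, 176]]
s10 0.051 [601.  86.] [[19, 35, 45, 50, 50, 51, 51, 52, 51, 52, 51, 49, 50, 51, 51, 131], [27, 39, 49, 52, 52, 51, 51, 50, 53, 50, 51, 50, 51, 51, 52, 207], [32, 43, 51, 51, 51, 53, 52, 52, 51, 52, 52, 51, 52, 52, 122, 214]]
s10 0.11 [719.  80.] 
now 0.051 [490. 252.] [[102, 103, 97, 30, 39, 45, 44, 45, 46, 46, 46, 46, 88, 121, 119, 110], [102, 102, 98, 26, 45, 51, 50, 50, 50, 50, 52, 50, 198, 218, 219, 219], [99, 97, 95, 42, 49, 50, 51, 52, 54, 56, 55, 71, 173, 174, 174, 175]]
now 0.11 [532. 280.] [[201, 186, 175, 176, 176, 141, 47, 111, 111, 112, 110, 110, 109, 110, 110, 110], [183, 177, 176, 176, 175, 83, 86, 108, 174, 176, 181, 178, 175, 171, 171, 178], [177, 178, 176, 175, 165, 44, 90, 53, 97, 98, 99, 98, 97, 96, 98, 98]]
```

The current wrist picture puts the pad at its latched height, and the probe is upright in its stand. Handing in.

```bash
python3 -c "
from rig import r
print(r.close_job())"
```

```text
the job is handed in; nothing more can be done
None
```

I latched the lever, read the three spots in order (nose about 3.5–4 mm in, held for over a second each) and stood the probe back upright in its stand. The job was handed in at about 34 s, and no verdict came back. On the two sloped spots I estimate the probe was within about 1.5° of square, because it had to be tilted in the grip against the stand's rim.

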